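# Empty the used-capsule cup and hold the coffee machine's hatch open

## Task

Help me clean the coffee machine: tip all three used capsules out of the white handled cup into the green waste tray, and stand the empty cup upright on its black coaster again, letting go of it. Then lift the red machine's spring-loaded top hatch to 60 degrees from shut and keep holding it there, still, while I wipe the brewing chamber: finish while holding it. Leave the jar and the glass mug where they are.

Things in the scene. Friction and masses are not known exactly. Their poses are not given: they have to be found in the camera images.
- machine: Red capsule coffee machine, fixed, 120 mm wide, 270 deep, 197 high at its rear tank. Origin: on the table straight below the middle of the closed hatch's tab. x runs level from the tab back into the machine (within 0.2 rad of world x), z up. The red front face is at x = 28 mm, 168 mm high; a base 28 mm high begins at x = 20 mm; below the tab, before the face, is free space.
- hatch (a joint): Hinge of the grey hatch on top of the machine's head, rad: 0 shut (as it starts), grows as the front edge lifts, stop at 1.5; 60 degrees is 1.047. The hinge line is level, along the machine's y. Gravity and a spring always pull it shut: about 1 to 1.5 N upward at the tab holds it.
- hatch_tab (a point): Middle of the steel tab on the hatch's front edge, about 175 mm above the table when shut: free part about 47 mm long (machine x when shut), 16 mm wide (machine y), 12 mm thick. Both sides are free: it can be pinched across its width from above, and it pivots between the fingers as the hatch turns. Its axes turn with the hatch.
- hatch_hinge (a point): Middle of the hinge line, at machine x = 115 mm, 169.5 mm above the table. When shut, the tab's middle lies 115 mm from it along the machine's -x and 6 mm higher; opening lifts the tab up and back towards the hinge on an arc.
- cup: White flared plastic cup, loose, about 90 g: 66 mm wide at the foot, 84 at the rim, 55 high, wall 3, floor 4. Origin: centre of its underside; z up through the mouth. A straight black handle runs level along its +y to 103 mm from the axis, 14 mm wide and high, middle line 38 mm above the underside. Starts upright mid-coaster, handle to the robot's left (world +y) within 0.8 rad.
- cup_grip (a point): Point on the middle line of the cup's handle, 75 mm from the cup's axis, 38 mm above its underside; good place to pinch across the handle's 14 mm width from above.
- coaster: Black round coaster fixed to the table, 140 mm across, 6 mm thick. Origin: centre of its underside.
- tray: Green open waste tray fixed to the table, 170 mm along its x, 150 mm along its y, 70 mm high, wall 4 mm, floor 4 mm. Origin: centre of its underside, z up. It and the machine stand on opposite sides of the coaster, either way round.
- capsule0: Used coffee capsule, brass coloured, loose, about 13 g: a slightly tapered cup shape 25 mm across its flange and 21 mm high. Origin: centre of its small end. Starts in the cup.
- capsule1: Like capsule0, copper coloured.
- capsule2: Like capsule0, blue.
- jar: Bystander: closed glass jar, 72 mm across, 120 mm high, loose, beyond the coaster. Origin: centre of its underside.
- mug: Bystander: greenish glass mug, 68 mm across, 75 mm high, loose, beyond the coaster. Origin: centre of its underside.
Mind the look-alikes: they are no part of the job. What is shaped like the cup but purple is not meant.

How it is judged:
By the outcome, as a careful person would: the job done as asked, in the order asked, and still so for the second after the job is handed in, while the arm keeps its last pose, push and grip.
It also fails if it takes over 72 s, if anything falls off the work surface, if the arm or the gripper's body presses on something with over 40 N, if the wrist force passes 120 N, or if a joint passes its speed limit or range.

## Robot

A 6-joint arm with a two-finger parallel gripper is mounted at the origin on the work surface. World frame = base frame: x ahead of the robot, y to its left, z up, the work surface at z = 0. Lengths are in m, angles in rad, forces in N, time in s.
With the tool pointing down it reaches from about 0.35 to 0.85 m from the base axis. Payload 8.1 kg.
Tool frame: the origin (TCP) lies midway between the tips of the shut fingers; the grasp point (between the pads) lies 19 mm behind it; z points along the fingers, y is the line along which they close (so a half turn about z gives the same grasp; the last joint's range is limited). The gripper opens to 93 mm and grips with 3 to 60 N. Pads are 15 mm wide; open, the fingers measure 128 mm over their backs; the gripper's body (75 mm by 188 mm) begins 65 mm behind the grasp point.
Start: joints at [-1.383, 0.13, 1.488, -0, 1.523, -0.085], TCP at [0.162, -0.578, 0.219] pointing down, gripper open.
Joint ranges: [-2.96, 2.96], [-0.89, 2.26], [0.02, 2.5], [-1.34, 4.48], [0, 2.73], [-2.66, 2.66]. Speed limits (rad/s): [2.39, 2.39, 2.79, 3.14, 3.14, 3.14].

## Interface

Orientations are given as a rotation vector (axis times angle).
In Python, from plant import read_state, read_camera, camera_model, close_job gives the robot as it stands. The module is installed in compiled form; this text tells all that it offers.
- The arm moves only by the tool carry_out, never from a script. Its argument "moves" is a list of rows, each an object of numbers: "jaw": the finger opening in m, from 0 to 0.093; "dx", "dy", "dz": the shift along the tool's x, y, z in m; "yaw": the turn about the tool's z in rad. In form: [{"jaw": .., "dx": .., "dy": .., "dz": .., "yaw": ..}, ...]. A call has 1 to 8 rows; each row shifts and turns the commanded pose from where the row before left it, along the tool's axes as they then stand; what a row does not reach is not made up. A row lasts 1/8 s, in which the tool goes at most 62.5 mm and 10.7 degrees, less where a joint would pass 70% of its speed; a pose out of reach is approached as far as the arm can. A call is refused whole if a number of a shift passes 0.0625 or a number of a turn 0.188, either way. A call with a gripper value outside its range is refused whole. The fingers move at their own pace and stop on an object; "grip_force" is the grip in N (left out, the last holds). Time passes only in rows, so rows that do not move let the fingers close. It gives the time, the measured TCP pose, the force, the opening and the grip force at its end, in the units of the state.
- read_state(): the state, without advancing time (a new reading comes with each control period).
- read_camera(name): name is "scene" or "top" or "wrist"; returns the picture (480x640x3 uint8, red, green, blue); there is no depth.
- camera_model(name): a dict with "camera_matrix" (3x3 intrinsics, pixels), "view" (4x4, takes a point from world to camera coordinates). Camera axes: x right, y up, looking along -z (the intrinsics and any distortion apply to the point x, -y, -z); pixel columns grow to the right and rows downward; lengths in m; the calibration is good to about 2 mm. A picture is of the moment at which its call begins: read the wrist's pose just before it. camera_model takes no time and is no camera call; for the wrist camera it gives the pose at the moment of the call.
- close_job(): hands the job in; it is judged then, once.
The state is a dict: "t": time; "q": joint angles; "dq": joint speeds; "joint_torque": joint torques, N m; "tool_pos": TCP position; "orientation": TCP orientation; "force": force on the tool from outside, world axes, zero at the start; "wrist_torque": the same for the moment, N m; "opening": finger opening in m; "gripper_force": force on a finger pad.
Only numpy, scipy, OpenCV 4.12 (cv2) and the standard library are available. Lean on these libraries where they do the work, as an engineer would, in place of code of your own. Each camera call takes 0.05 s, during which the arm holds its last target. There are 200 camera calls.

## Working session

There is one attempt and no reset: what is moved stays moved. The work goes in short steps, Python scripts to look and compute and a tool call to move; the robot and the scene stay as the last step left them, time stands still between calls to the robot, and variables do not carry over. Pictures are saved under pics/ and viewed, at most 10 in all, crops included, and the job is handed in when it is done.

Besides the shell and the picture viewer there is one more tool, called after "Emit:" by a JSON object that holds its "method" and its "body", one argument or row to a line. carry_out: Moves the arm, as the interface text tells. Its arguments: {"type":"object","properties":{"moves":{"type":"array","items":{"type":"object","properties":{"jaw":{"type":"number"},"dx":{"type":"number"},"dy":{"type":"number"},"dz":{"type":"number"},"yaw":{"type":"number"}}}},"grip_force":{"type":"number"}},"required":["moves"]}

```bash
mkdir -p pics
cat > h.py <<'E'
import numpy as np,cv2
from plant import *
def ray(cam,u,v):
    m=camera_model(cam);K=np.array(m["camera_matrix"]);V=np.array(m["view"])
    p=np.linalg.inv(K)@[u,v,1];d=V[:3,:3].T@np.array([p[0],-p[1],-p[2]]);o=-V[:3,:3].T@V[:3,3]
    return o,d
def onz(cam,u,v,z):
    o,d=ray(cam,u,v);return o+d*(z-o[2])/d[2]
def proj(cam,P):
    m=camera_model(cam);K=np.array(m["camera_matrix"]);V=np.array(m["view"])
    c=V[:3,:3]@np.array(P)+V[:3,3];p=K@[c[0],-c[1],-c[2]];return p[:2]/p[2]
def shot(cam,n):
    im=read_camera(cam);cv2.imwrite(f"pics/{n}.png",im[:,:,::-1]);return im
E
python3 - <<'E'
from h import *
shot("top","top0");shot("scene","scene0")
for c in("top","scene"):
    m=camera_model(c);print(m.keys(),np.round(ray(c,320,240),3).tolist())
print(read_state())
E
```

```text
dict_keys(['camera_matrix', 'view']) [[0.498, 0.003, 0.907], [0.103, -0.025, -0.994]]
dict_keys(['camera_matrix', 'view']) [[1.097, -0.12, 0.983], [-0.497, 0.112, -0.861]]
{'t': 0.1, 'q': array([-1.38338238e+00,  1.31065351e-01,  1.48917628e+00,  1.95892064e-05,
        1.52295785e+00, -8.53925743e-02]), 'dq': array([ 9.92803303e-04, -9.06887870e-04, -8.51025409e-04,  2.21166885e-05,
       -4.62152425e-04, -7.30059455e-04]), 'joint_torque': array([ 2.04603675e-03, -5.61341286e+01, -4.93094480e+01,  7.70048937e-02,
        2.90871563e-02, -4.18968625e-05]), 'tool_pos': array([ 0.16160084, -0.5773102 ,  0.2177012 ]), 'orientation': array([-3.11082133e+00, -4.26976044e-01,  9.79503113e-05]), 'force': array([-0.52353588,  0.54765518, -0.20489175]), 'wrist_torque': array([ 0.03741083,  0.00251928, -0.03540126]), 'gripper_force': 0.0, 'opening': 0.0929382569606097}
```

View pics/top0.png

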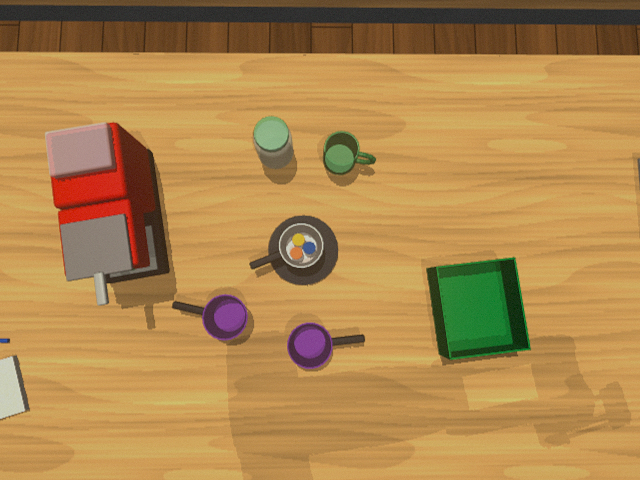

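View pics/scene0.png

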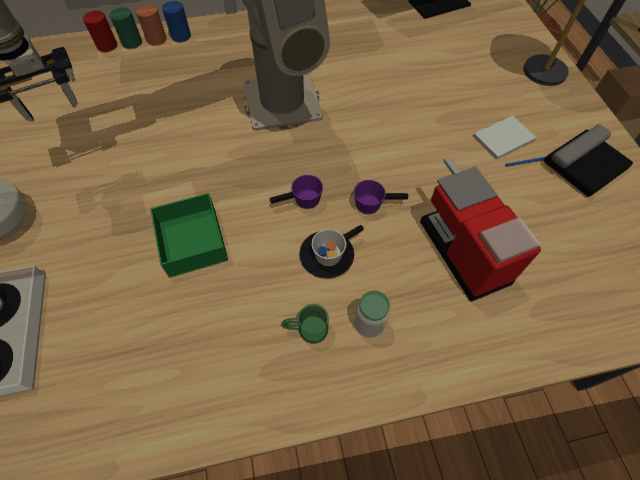

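The top picture shows the machine on the left with its tab at (101,290). The white cup is on the coaster at (301,247), its handle tip at (252,266), and the green tray is around (478,308). Two purple look-alikes are at (225,317) and (310,345). The scene view agrees.

```bash
python3 - <<'E'
from h import *
im=cv2.imread("pics/top0.png");hsv=cv2.cvtColor(im,cv2.COLOR_BGR2HSV)
H,S,V=[c.astype(int) for c in cv2.split(hsv)]
def big(m,box):
    k=np.zeros(m.shape,np.uint8);x0,y0,x1,y1=box;k[y0:y1,x0:x1]=m[y0:y1,x0:x1]*255
    return max(cv2.findContours(k,0,1)[0],key=cv2.contourArea)
# coaster+handle dark
dark=(V<85)
c=big(dark,(240,205,350,295));h=cv2.convexHull(c)
k=np.zeros(dark.shape,np.uint8);k[205:295,262:350]=dark[205:295,262:350]*255
# coaster outline: right part points
pts=c[:,0,:];e=cv2.fitEllipse(cv2.convexHull(pts[pts[:,0]>285]));print("coaster",e,onz("top",*e[0],.006))
# cup rim: white
w=(S<60)&(V>120);cw=big(w,(270,215,335,280));e=cv2.fitEllipse(cv2.convexHull(cw));print("rim",e,onz("top",*e[0],.061))
# handle
hp=pts[pts[:,0]<268];print(hp.min(0),hp.max(0))
for uc in range(250,278,4):
    col=np.where(dark[235:285,uc])[0]+235;print(uc,col.min(),col.max(),len(col),onz("top",uc,(col.min()+col.max())/2,.051)[:2].round(4))
g=(H>45)&(H<80)&(S>120);cg=big(g,(420,250,540,370));r=cv2.minAreaRect(cg);b=cv2.boxPoints(r)
print("tray",r);print(np.array([onz("top",*p,.07)[:2] for p in b]).round(3))
# tab
print("tab")
for v in range(272,308,4):
    s=[(x,V[v,x],S[v,x]) for x in range(90,114) if S[v,x]<70]
    print(v,s[0][0] if s else 0,s[-1][0] if s else 0,len(s))
E
python3 - <<'E'
import cv2
im=cv2.imread("pics/top0.png");a=cv2.resize(im[220:320,30:180],None,fx=4,fy=4,interpolation=2)
b=cv2.resize(im[200:300,240:350],None,fx=3.6,fy=4)[:, :198*2]
cv2.imwrite("pics/crop0.png",a)
E
```

```text
coaster ((302.9130859375, 249.84811401367188), (68.14456176757812, 68.59640502929688), 114.52500915527344) [0.57191016 0.01418544 0.006     ]
rim ((300.6917419433594, 244.989501953125), (44.75609588623047, 44.91809844970703), 8.510421752929688) [0.57648527 0.01763435 0.061     ]
[250 256] [267 268]
250 263 264 2 [0.5427 0.1128]
254 261 267 7 [0.5418 0.1053]
258 260 266 7 [0.5436 0.0979]
262 258 264 7 [0.5473 0.0904]
266 257 263 7 [0.5492 0.0829]
270 241 261 18 [0.5661 0.0756]
274 235 268 30 [0.5652 0.0681]
tray ((479.05389404296875, 308.4307861328125), (94.14236450195312, 91.28955841064453), 82.87498474121094)
[[ 0.534 -0.217]
 [ 0.554 -0.387]
 [ 0.385 -0.399]
 [ 0.366 -0.233]]
tab
272 90 113 24
276 90 113 20
280 94 105 12
284 95 105 11
288 95 106 12
292 96 106 11
296 96 107 12
300 97 107 11
304 98 103 6
```

View pics/crop0.png

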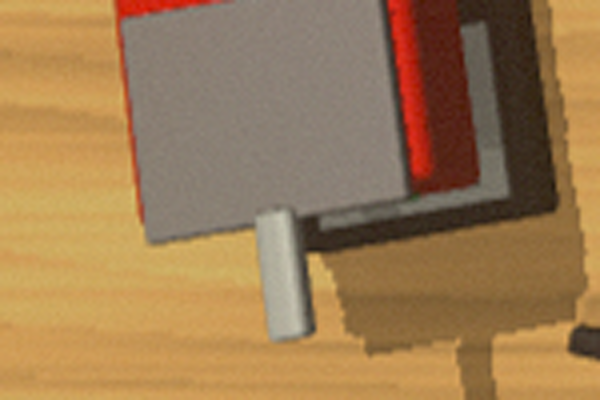

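The crop gives the tab's root at about px (98.8,273) and its front end at (102.5,304.5). I'll work out the tab pose and the approach rows.

```bash
cat >> h.py <<'E'
from scipy.spatial.transform import Rotation as R
def plan(p,ang,n,start=None):
    """rows to world pos p with tool x at world angle ang (tool down), n rows; prints rows"""
    s=read_state();T=R.from_rotvec(s["orientation"]).as_matrix();q=np.array(s["tool_pos"]);a=np.arctan2(T[1,0],T[0,0])
    if start is not None:q,a=np.array(start[:3]),start[3]
    dw=(np.array(p)-q)/n;da=((ang-a+np.pi)%(2*np.pi)-np.pi)/n
    for i in range(n):
        th=a+da*i;print("dx %.4f dy %.4f dz %.4f yaw %.4f"%(dw@[np.cos(th),np.sin(th),0],dw@[np.sin(th),-np.cos(th),0],-dw[2],-da))
    return s
E
python3 - <<'E'
from h import *
f=onz("top",102.3,304.5,.181);r=onz("top",98.7,273,.181);print("tab",f,r,(f+r)/2,np.linalg.norm(f-r),np.arctan2(*(r-f)[1::-1]))
# scene-view check: projections
print(proj("scene",(f+r)/2),proj("scene",f))
print("jar/mug",onz("top",271,133,.12),onz("top",341,150,.07))
for P in([.574,.0155,.061],[.551,.087,.051],[.464,-.318,.07]):print(proj("scene",P))
plan((.551,.087,.2),np.radians(107.9),16)
E
```

```text
tab [0.47226491 0.32601685 0.181     ] [0.52146596 0.33417054 0.181     ] [0.49686543 0.3300937  0.181     ] 0.04987209608490044 0.16422937492966547
[451.39865709 163.52858972] [446.01219966 155.99720302]
jar/mug [0.77190201 0.06975825 0.12      ] [ 0.75635675 -0.05877641  0.07      ]
[327.4265014  241.90224889]
[353.34354857 230.77925485]
[184.39653937 227.46825523]
dx 0.0346 dy -0.0334 dz 0.0011 yaw -0.1007
dx 0.0378 dy -0.0298 dz 0.0011 yaw -0.1007
dx 0.0406 dy -0.0258 dz 0.0011 yaw -0.1007
dx 0.0430 dy -0.0216 dz 0.0011 yaw -0.1007
dx 0.0450 dy -0.0172 dz 0.0011 yaw -0.1007
dx 0.0465 dy -0.0126 dz 0.0011 yaw -0.1007
dx 0.0475 dy -0.0079 dz 0.0011 yaw -0.1007
dx 0.0480 dy -0.0030 dz 0.0011 yaw -0.1007
dx 0.0481 dy 0.0018 dz 0.0011 yaw -0.1007
dx 0.0477 dy 0.0066 dz 0.0011 yaw -0.1007
dx 0.0468 dy 0.0114 dz 0.0011 yaw -0.1007
dx 0.0454 dy 0.0160 dz 0.0011 yaw -0.1007
dx 0.0435 dy 0.0205 dz 0.0011 yaw -0.1007
dx 0.0413 dy 0.0248 dz 0.0011 yaw -0.1007
dx 0.0386 dy 0.0288 dz 0.0011 yaw -0.1007
dx 0.0355 dy 0.0325 dz 0.0011 yaw -0.1007
```

Emit:
{"method": "carry_out", "body": {
  "moves": [
    {"dx": 0.035, "dy": -0.033, "dz": 0.001, "yaw": -0.1},
    {"dx": 0.038, "dy": -0.03, "dz": 0.001, "yaw": -0.1},
    {"dx": 0.041, "dy": -0.026, "dz": 0.001, "yaw": -0.1},
    {"dx": 0.043, "dy": -0.022, "dz": 0.001, "yaw": -0.1},
    {"dx": 0.045, "dy": -0.017, "dz": 0.001, "yaw": -0.1},
    {"dx": 0.046, "dy": -0.013, "dz": 0.001, "yaw": -0.1},
    {"dx": 0.047, "dy": -0.008, "dz": 0.001, "yaw": -0.1},
    {"dx": 0.048, "dy": -0.003, "dz": 0.001, "yaw": -0.1}
  ]
}}

```text
invalid input at $.moves[0]: expected keys jaw, dx, dy, dz, yaw
```

Emit:
{"method": "carry_out", "body": {
  "moves": [
    {"dx": 0.048, "dy": 0.002, "dz": 0.001, "yaw": -0.1},
    {"dx": 0.048, "dy": 0.007, "dz": 0.001, "yaw": -0.1},
    {"dx": 0.047, "dy": 0.011, "dz": 0.001, "yaw": -0.1},
    {"dx": 0.045, "dy": 0.016, "dz": 0.001, "yaw": -0.1},
    {"dx": 0.044, "dy": 0.02, "dz": 0.001, "yaw": -0.1},
    {"dx": 0.041, "dy": 0.025, "dz": 0.001, "yaw": -0.1},
    {"dx": 0.039, "dy": 0.029, "dz": 0.001, "yaw": -0.1},
    {"dx": 0.035, "dy": 0.032, "dz": 0.001, "yaw": -0.1},
    {"jaw": 0.06}
  ]
}}

```text
invalid input at $.moves[0]: expected keys jaw, dx, dy, dz, yaw
```

Emit:
{"method": "carry_out", "body": {
  "moves": [
    {"jaw": 0.06, "dx": 0.035, "dy": -0.033, "dz": 0.001, "yaw": -0.1},
    {"jaw": 0.06, "dx": 0.038, "dy": -0.03, "dz": 0.001, "yaw": -0.1},
    {"jaw": 0.06, "dx": 0.041, "dy": -0.026, "dz": 0.001, "yaw": -0.1},
    {"jaw": 0.06, "dx": 0.043, "dy": -0.022, "dz": 0.001, "yaw": -0.1},
    {"jaw": 0.06, "dx": 0.045, "dy": -0.017, "dz": 0.001, "yaw": -0.1},
    {"jaw": 0.06, "dx": 0.046, "dy": -0.013, "dz": 0.001, "yaw": -0.1},
    {"jaw": 0.06, "dx": 0.047, "dy": -0.008, "dz": 0.001, "yaw": -0.1},
    {"jaw": 0.06, "dx": 0.048, "dy": -0.003, "dz": 0.001, "yaw": -0.1}
  ]
}}

```text
t: 1.1
tool_pos: [0.3573, -0.2444, 0.2103]
orientation: [-2.698, -1.609, 0.0]
force: [0.7, -0.0, 0.1]
opening: 0.0603
gripper_force: 0.0
```

Emit:
{"method": "carry_out", "body": {
  "moves": [
    {"jaw": 0.06, "dx": 0.048, "dy": 0.002, "dz": 0.001, "yaw": -0.1},
    {"jaw": 0.06, "dx": 0.048, "dy": 0.007, "dz": 0.001, "yaw": -0.1},
    {"jaw": 0.06, "dx": 0.047, "dy": 0.011, "dz": 0.001, "yaw": -0.1},
    {"jaw": 0.06, "dx": 0.045, "dy": 0.016, "dz": 0.001, "yaw": -0.1},
    {"jaw": 0.06, "dx": 0.044, "dy": 0.02, "dz": 0.001, "yaw": -0.1},
    {"jaw": 0.06, "dx": 0.041, "dy": 0.025, "dz": 0.001, "yaw": -0.1},
    {"jaw": 0.06, "dx": 0.039, "dy": 0.029, "dz": 0.001, "yaw": -0.1},
    {"jaw": 0.06, "dx": 0.035, "dy": 0.032, "dz": 0.001, "yaw": -0.1}
  ]
}}

```text
t: 2.1
tool_pos: [0.5542, 0.0864, 0.2021]
orientation: [-1.857, -2.533, 0.001]
force: [0.5, -0.6, 0.1]
opening: 0.0596
gripper_force: 0.0
```

Emit:
{"method": "carry_out", "body": {
  "moves": [
    {"jaw": 0.06, "dx": 0, "dy": 0, "dz": 0, "yaw": 0}
  ]
}}

```text
t: 2.22
tool_pos: [0.5541, 0.0875, 0.2015]
orientation: [-1.855, -2.533, 0.001]
force: [-0.2, -0.0, -0.6]
opening: 0.0601
gripper_force: 0.0
```

Run:
```python
from h import *
im=shot("wrist","w1");hsv=cv2.cvtColor(im,cv2.COLOR_RGB2HSV)
plan((.551,.087,.025),np.radians(107.9),6)
s=read_state();print(s["tool_pos"],s["t"])
for P in([.551,.087,.051],[.542,.1135,.051],[.574,.0155,.061]):print(proj("wrist",P))
```

```text
dx 0.0003 dy -0.0004 dz 0.0294 yaw -0.0014
dx 0.0003 dy -0.0004 dz 0.0294 yaw -0.0014
dx 0.0003 dy -0.0004 dz 0.0294 yaw -0.0014
dx 0.0003 dy -0.0004 dz 0.0294 yaw -0.0014
dx 0.0003 dy -0.0004 dz 0.0294 yaw -0.0014
dx 0.0003 dy -0.0004 dz 0.0294 yaw -0.0014
[0.55357632 0.08591418 0.20165072] 2.275
[314.48502027 224.63137789]
[313.70530233 192.74309167]
[315.05545479 308.4674806 ]
```

View pics/w1.png

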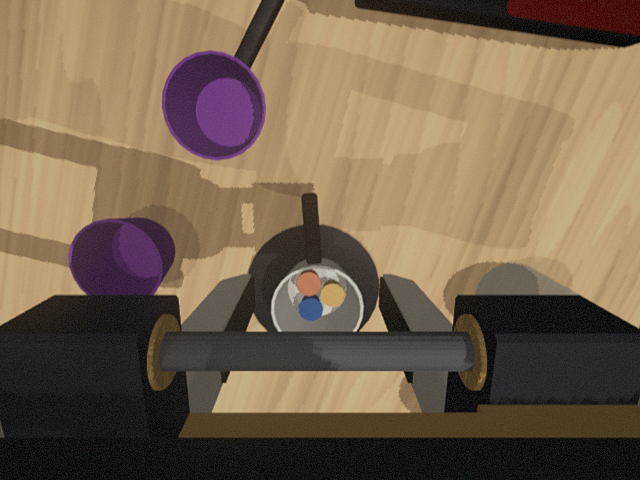

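The wrist view shows the handle tip at (309,193), about 4 px left of the prediction, and the rim centre at (317,306). I'll correct the yaw by -0.055 and shift slightly left.

Emit:
{"method": "carry_out", "body": {
  "moves": [
    {"jaw": 0.06, "dx": 0.002, "dy": -0.004, "dz": 0.03, "yaw": -0.055},
    {"jaw": 0.06, "dx": 0, "dy": 0, "dz": 0.035, "yaw": 0},
    {"jaw": 0.06, "dx": 0, "dy": 0, "dz": 0.035, "yaw": 0},
    {"jaw": 0.06, "dx": 0, "dy": 0, "dz": 0.035, "yaw": 0},
    {"jaw": 0.06, "dx": 0, "dy": 0, "dz": 0.025, "yaw": 0},
    {"jaw": 0.06, "dx": 0, "dy": 0, "dz": 0.016, "yaw": 0}
  ]
}}

```text
t: 3.02
tool_pos: [0.5482, 0.0843, 0.0252]
orientation: [-1.793, -2.578, 0.002]
force: [0.7, -0.0, 0.4]
opening: 0.0599
gripper_force: 0.0
```

Emit:
{"method": "carry_out", "body": {
  "grip_force": 60,
  "moves": [
    {"jaw": 0, "dx": 0, "dy": 0, "dz": 0, "yaw": 0},
    {"jaw": 0, "dx": 0, "dy": 0, "dz": 0, "yaw": 0},
    {"jaw": 0, "dx": 0, "dy": 0, "dz": 0, "yaw": 0},
    {"jaw": 0, "dx": 0, "dy": 0, "dz": 0, "yaw": 0},
    {"jaw": 0, "dx": 0, "dy": 0, "dz": 0, "yaw": 0},
    {"jaw": 0, "dx": 0, "dy": 0, "dz": 0, "yaw": 0}
  ]
}}

```text
t: 3.78
tool_pos: [0.5496, 0.0856, 0.0269]
orientation: [1.791, 2.58, 0.0]
force: [-0.1, -0.3, 1.9]
opening: 0.0138
gripper_force: 59.9
```

Emit:
{"method": "carry_out", "body": {
  "moves": [
    {"jaw": 0, "dx": 0, "dy": 0, "dz": -0.01, "yaw": 0},
    {"jaw": 0, "dx": 0, "dy": 0, "dz": -0.02, "yaw": 0},
    {"jaw": 0, "dx": 0, "dy": 0, "dz": -0.03, "yaw": 0},
    {"jaw": 0, "dx": 0, "dy": 0, "dz": -0.03, "yaw": 0},
    {"jaw": 0, "dx": 0, "dy": 0, "dz": -0.02, "yaw": 0},
    {"jaw": 0, "dx": 0, "dy": 0, "dz": -0.01, "yaw": 0},
    {"jaw": 0, "dx": 0, "dy": 0, "dz": 0, "yaw": 0}
  ]
}}

```text
t: 4.65
tool_pos: [0.5497, 0.0855, 0.1472]
orientation: [1.791, 2.58, 0.001]
force: [-0.0, 0.1, -1.9]
opening: 0.0133
gripper_force: 59.9
```

Run:
```python
from h import *
a=shot("scene","s2");b=read_camera("wrist")
cv2.imwrite("pics/c2.png",np.hstack([cv2.resize(a[130:310,240:440],(440,396)),cv2.resize(b[130:330,220:400],(356,396))])[:,:,::-1])
s=read_state();print(s["tool_pos"],s["force"],s["wrist_torque"])
# tray top rim re-fit: right wall edge in top view
im=cv2.imread("pics/top0.png");T=[(515,258),(529,349),(449,358),(437,267)]
for p in T:print(onz("top",*p,.07)[:2].round(3))
```

```text
[0.54870662 0.08548525 0.1454791 ] [-0.35478987 -0.39709165 -1.1648427 ] [ 0.01986765 -0.0820325   0.00125634]
[ 0.551 -0.38 ]
[ 0.385 -0.397]
[ 0.37 -0.25]
[ 0.534 -0.234]
```

View pics/c2.png

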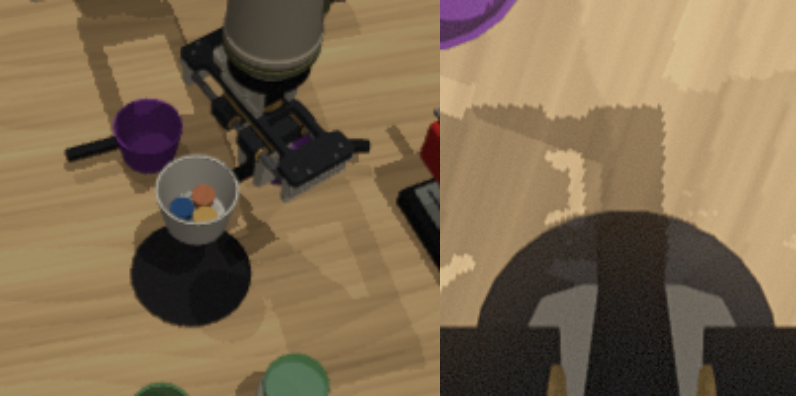

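The cup is held upright above the coaster with the blue, copper and brass capsules inside. I'll carry it to the tray next.

Run:
```python
from h import *
plan((.457,-.287,.14),np.radians(95.7),14)
```

```text
dx -0.0226 dy -0.0154 dz 0.0004 yaw 0.0184
dx -0.0229 dy -0.0150 dz 0.0004 yaw 0.0184
dx -0.0232 dy -0.0146 dz 0.0004 yaw 0.0184
dx -0.0235 dy -0.0142 dz 0.0004 yaw 0.0184
dx -0.0237 dy -0.0137 dz 0.0004 yaw 0.0184
dx -0.0240 dy -0.0133 dz 0.0004 yaw 0.0184
dx -0.0242 dy -0.0128 dz 0.0004 yaw 0.0184
dx -0.0244 dy -0.0124 dz 0.0004 yaw 0.0184
dx -0.0247 dy -0.0119 dz 0.0004 yaw 0.0184
dx -0.0249 dy -0.0115 dz 0.0004 yaw 0.0184
dx -0.0251 dy -0.0110 dz 0.0004 yaw 0.0184
dx -0.0253 dy -0.0106 dz 0.0004 yaw 0.0184
dx -0.0255 dy -0.0101 dz 0.0004 yaw 0.0184
dx -0.0257 dy -0.0096 dz 0.0004 yaw 0.0184
```

Emit:
{"method": "carry_out", "body": {
  "moves": [
    {"jaw": 0, "dx": -0.011, "dy": -0.008, "dz": 0, "yaw": 0.009},
    {"jaw": 0, "dx": -0.02, "dy": -0.013, "dz": 0, "yaw": 0.018},
    {"jaw": 0, "dx": -0.025, "dy": -0.016, "dz": 0, "yaw": 0.019},
    {"jaw": 0, "dx": -0.025, "dy": -0.015, "dz": 0, "yaw": 0.019},
    {"jaw": 0, "dx": -0.025, "dy": -0.015, "dz": 0, "yaw": 0.019},
    {"jaw": 0, "dx": -0.025, "dy": -0.014, "dz": 0, "yaw": 0.019},
    {"jaw": 0, "dx": -0.025, "dy": -0.013, "dz": 0, "yaw": 0.019},
    {"jaw": 0, "dx": -0.025, "dy": -0.013, "dz": 0, "yaw": 0.019}
  ]
}}

```text
t: 5.75
tool_pos: [0.4984, -0.1203, 0.1457]
orientation: [-1.97, -2.446, 0.001]
force: [0.3, -0.6, -0.7]
opening: 0.0135
gripper_force: 59.9
```

Emit:
{"method": "carry_out", "body": {
  "moves": [
    {"jaw": 0, "dx": -0.025, "dy": -0.012, "dz": 0, "yaw": 0.019},
    {"jaw": 0, "dx": -0.025, "dy": -0.012, "dz": 0, "yaw": 0.019},
    {"jaw": 0, "dx": -0.025, "dy": -0.012, "dz": 0, "yaw": 0.019},
    {"jaw": 0, "dx": -0.025, "dy": -0.011, "dz": 0, "yaw": 0.019},
    {"jaw": 0, "dx": -0.025, "dy": -0.01, "dz": 0, "yaw": 0.019},
    {"jaw": 0, "dx": -0.022, "dy": -0.009, "dz": 0, "yaw": 0.019},
    {"jaw": 0, "dx": -0.012, "dy": -0.004, "dz": 0, "yaw": 0},
    {"jaw": 0, "dx": 0, "dy": 0, "dz": 0, "yaw": 0}
  ]
}}

```text
t: 6.75
tool_pos: [0.456, -0.2879, 0.1461]
orientation: [-2.106, -2.33, 0.0]
force: [-0.4, 0.8, -1.4]
opening: 0.0135
gripper_force: 59.9
```

Run:
```python
from h import *
plan((.457,-.287,.14),np.radians(95.7),1)
s=read_state();print(s["tool_pos"],s["wrist_torque"],s["force"])
```

```text
dx 0.0008 dy 0.0011 dz 0.0061 yaw 0.0013
[ 0.45603391 -0.28788806  0.14614075] [ 0.07962717 -0.14032968 -0.02714579] [-0.35883962  0.82529826 -1.43681758]
```

Emit:
{"method": "carry_out", "body": {
  "grip_force": 12,
  "moves": [
    {"jaw": 0, "dx": 0, "dy": 0, "dz": 0.004, "yaw": 0},
    {"jaw": 0, "dx": 0, "dy": 0, "dz": 0, "yaw": 0},
    {"jaw": 0, "dx": 0, "dy": 0, "dz": 0, "yaw": 0},
    {"jaw": 0, "dx": 0, "dy": 0, "dz": 0, "yaw": 0}
  ]
}}

```text
t: 7.25
tool_pos: [0.4569, -0.2871, 0.1428]
orientation: [2.105, 2.332, 0.0]
force: [0.5, 0.0, -0.9]
opening: 0.0139
gripper_force: 12.0
```

Emit:
{"method": "carry_out", "body": {
  "grip_force": 5,
  "moves": [
    {"jaw": 0, "dx": 0, "dy": 0, "dz": 0, "yaw": 0},
    {"jaw": 0, "dx": 0, "dy": 0, "dz": 0, "yaw": 0},
    {"jaw": 0, "dx": 0, "dy": 0, "dz": 0, "yaw": 0},
    {"jaw": 0, "dx": 0, "dy": 0, "dz": 0, "yaw": 0}
  ]
}}

```text
t: 7.75
tool_pos: [0.4567, -0.2874, 0.1427]
orientation: [2.105, 2.332, 0.0]
force: [-0.4, -0.1, -1.1]
opening: 0.0137
gripper_force: 5.0
```

Run:
```python
from h import *
a=shot("scene","s3");b=shot("top","t3")
cv2.imwrite("pics/c3.png",np.hstack([cv2.resize(a[130:310,120:300],(400,400)),cv2.resize(b[210:380,390:560],(400,400))])[:,:,::-1])
```

```text
(no output)
```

View pics/c3.png

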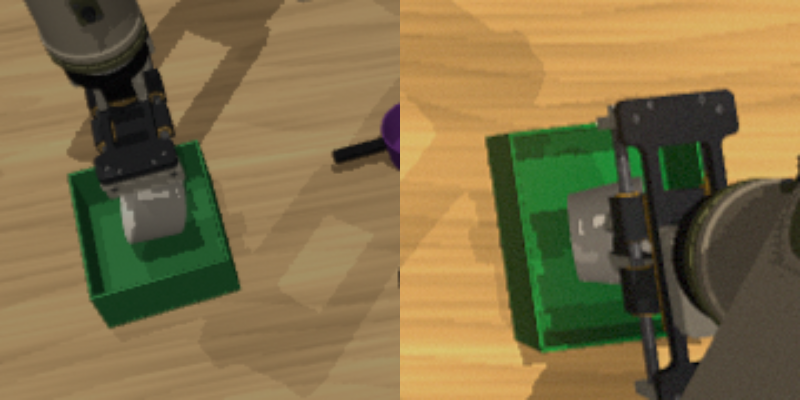

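The cup now hangs in the tray with its mouth towards −y and its foot towards the left wall. I'll raise it, rest the side near the foot on the left wall's top, then swing the grip along an arc so the mouth turns down.

Emit:
{"method": "carry_out", "body": {
  "grip_force": 7,
  "moves": [
    {"jaw": 0, "dx": 0, "dy": 0, "dz": -0.016, "yaw": 0},
    {"jaw": 0, "dx": 0, "dy": 0, "dz": -0.016, "yaw": 0},
    {"jaw": 0, "dx": 0.01, "dy": 0, "dz": 0, "yaw": 0},
    {"jaw": 0, "dx": 0.015, "dy": 0, "dz": 0, "yaw": 0},
    {"jaw": 0, "dx": 0.01, "dy": 0, "dz": 0, "yaw": 0},
    {"jaw": 0, "dx": 0, "dy": 0, "dz": 0.006, "yaw": 0},
    {"jaw": 0, "dx": 0, "dy": 0, "dz": 0.006, "yaw": 0},
    {"jaw": 0, "dx": 0, "dy": 0, "dz": 0, "yaw": 0}
  ]
}}

```text
t: 8.85
tool_pos: [0.4526, -0.2524, 0.1615]
orientation: [-2.104, -2.33, 0.001]
force: [0.0, -0.1, -1.4]
opening: 0.0137
gripper_force: 7.0
```

Emit:
{"method": "carry_out", "body": {
  "moves": [
    {"jaw": 0, "dx": -0.014, "dy": 0, "dz": 0.003, "yaw": 0},
    {"jaw": 0, "dx": -0.014, "dy": 0, "dz": 0.003, "yaw": 0},
    {"jaw": 0, "dx": -0.013, "dy": 0, "dz": 0.006, "yaw": 0},
    {"jaw": 0, "dx": -0.013, "dy": 0, "dz": 0.007, "yaw": 0},
    {"jaw": 0, "dx": 0, "dy": 0, "dz": 0, "yaw": 0}
  ]
}}

```text
t: 9.48
tool_pos: [0.458, -0.307, 0.1424]
orientation: [-2.106, -2.329, 0.0]
force: [-0.1, 0.6, -1.4]
opening: 0.014
gripper_force: 7.0
```

Run:
```python
from h import *
a=shot("scene","s4");b=shot("top","t4")
cv2.imwrite("pics/c4.png",np.hstack([cv2.resize(a[130:310,120:300],(400,400)),cv2.resize(b[210:380,390:560],(400,400))])[:,:,::-1])
```

```text
(no output)
```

View pics/c4.png

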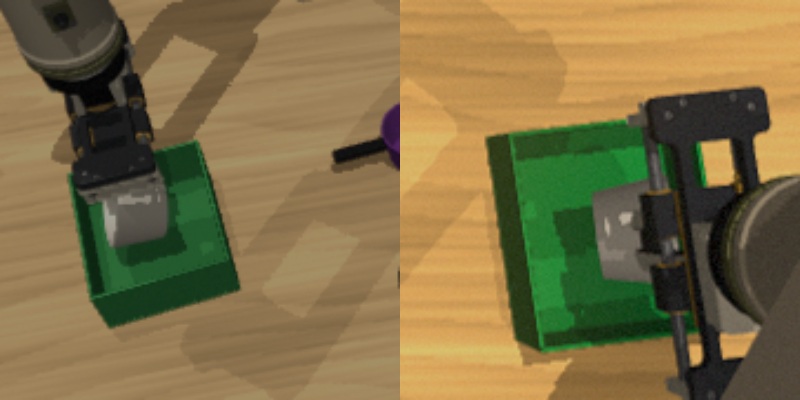

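The cup is still hanging, and the foot wasn't caught on the wall (no contact force). I'll measure where the foot edge really is from the existing images, without new views.

Run:
```python
from h import *
c=np.array([.46,-.315]);ty=np.array([-.099,.995])
for n,u,v in(("t3",390+168*.425,210+230*.425),("t4",390+195*.425,210+230*.425)):
    for z in(.04,.06,.08,.1,.12):
        p=onz("top",u,v,z);print(n,z,((p[:2]-c)@ty).round(4),end=" | ")
    print()
for n in("t3","t4"):
    im=cv2.imread(f"pics/{n}.png");hsv=cv2.cvtColor(im,cv2.COLOR_BGR2HSV)
    for v in(295,300,305,310,315,320):
        m=(hsv[v,440:490,1]<60)&(hsv[v,440:490,2]>70);print(n,v,np.where(m)[0][:1]+440,hsv[v,455:486:3,2])
for n in("s3","s4"):
    im=cv2.imread(f"pics/{n}.png");hsv=cv2.cvtColor(im,cv2.COLOR_BGR2HSV)
    k=((hsv[:,:,1]<50)&(hsv[:,:,2]>80)).astype(np.uint8)*255;k[:195]=0;k[250:]=0;k[:,:160]=0;k[:,225:]=0
    cc=max(cv2.findContours(k,0,1)[0],key=cv2.contourArea);p=cv2.approxPolyDP(cc,2,True)[:,0];print(n,p.tolist())
```

```text
t3 0.04 0.0286 | t3 0.06 0.0352 | t3 0.08 0.0417 | t3 0.1 0.0483 | t3 0.12 0.0548 | 
t4 0.04 0.0069 | t4 0.06 0.0139 | t4 0.08 0.021 | t4 0.1 0.028 | t4 0.12 0.0351 | 
t3 295 [462] [120 120  98  98  95  98  99  99  35  24  45]
t3 300 [461] [ 72  72  86 106 103 107 106 105  59  31  44]
t3 305 [462] [ 77  75  78 112 132 112 186 101  88  27  41]
t3 310 [463] [ 76  78  71 112 114 113 115 119 123  27  24]
t3 315 [463] [ 75  75  78 138 121 115 115 115 121  20  25]
t3 320 [464] [ 97  95  93 120 133 135 126 115  86  78  80]
t4 295 [472] [119 118 116 119 119 122  98 100  99 102  99]
t4 300 [472] [ 79  70  73  75  75  75 109 105 107 110 145]
t4 305 [473] [104  70  71  74  70  75 109 107 124 113 138]
t4 310 [474] [121  75  77  75  74  74  98 111 116 113 115]
t4 315 [474] [118 125  73  76  73  86  79 137 110 115 116]
t4 320 [475] [141 142  94  93  93  94  96 128 124 126 115]
s3 [[201, 210], [172, 217], [178, 238], [183, 233], [202, 230]]
s4 [[190, 207], [192, 211], [189, 213], [177, 213], [186, 209], [174, 212], [177, 216], [170, 216], [172, 213], [160, 216], [170, 216], [163, 218], [166, 221], [169, 240], [174, 235], [194, 232], [194, 218]]
```

The hang angle comes to about 74°, so the foot corner was just inside the wall. I'll first push the lip against the far (−y) wall with a firmer grip to turn the cup past 90°, then use the left wall.

Emit:
{"method": "carry_out", "body": {
  "grip_force": 30,
  "moves": [
    {"jaw": 0, "dx": 0, "dy": 0, "dz": 0.008, "yaw": 0},
    {"jaw": 0, "dx": -0.01, "dy": 0, "dz": 0.007, "yaw": 0},
    {"jaw": 0, "dx": -0.015, "dy": 0, "dz": 0, "yaw": 0},
    {"jaw": 0, "dx": -0.01, "dy": 0, "dz": 0, "yaw": 0},
    {"jaw": 0, "dx": -0.01, "dy": 0, "dz": 0, "yaw": 0}
  ]
}}

```text
t: 10.2
tool_pos: [0.4633, -0.351, 0.1288]
orientation: [-2.104, -2.33, -0.002]
force: [-0.7, 5.8, 2.3]
opening: 0.0141
gripper_force: 30.0
```

Emit:
{"method": "carry_out", "body": {
  "moves": [
    {"jaw": 0, "dx": -0.01, "dy": 0, "dz": 0, "yaw": 0},
    {"jaw": 0, "dx": -0.01, "dy": 0, "dz": 0, "yaw": 0},
    {"jaw": 0, "dx": -0.01, "dy": 0, "dz": 0, "yaw": 0},
    {"jaw": 0, "dx": -0.01, "dy": 0, "dz": 0, "yaw": 0},
    {"jaw": 0, "dx": -0.008, "dy": 0, "dz": 0, "yaw": 0}
  ]
}}

```text
t: 10.82
tool_pos: [0.4682, -0.3996, 0.1288]
orientation: [2.106, 2.331, 0.0]
force: [0.3, 2.9, -0.8]
opening: 0.0124
gripper_force: 30.0
```

Emit:
{"method": "carry_out", "body": {
  "moves": [
    {"jaw": 0, "dx": 0.004, "dy": 0, "dz": -0.015, "yaw": 0},
    {"jaw": 0, "dx": 0.01, "dy": 0, "dz": -0.017, "yaw": 0},
    {"jaw": 0, "dx": 0.015, "dy": 0, "dz": 0, "yaw": 0},
    {"jaw": 0, "dx": 0.02, "dy": 0, "dz": 0, "yaw": 0},
    {"jaw": 0, "dx": 0.02, "dy": 0, "dz": 0, "yaw": 0},
    {"jaw": 0, "dx": 0.02, "dy": 0, "dz": 0, "yaw": 0},
    {"jaw": 0, "dx": 0.011, "dy": 0, "dz": 0, "yaw": 0},
    {"jaw": 0, "dx": 0, "dy": 0, "dz": 0, "yaw": 0}
  ]
}}

```text
t: 11.82
tool_pos: [0.458, -0.2985, 0.1608]
orientation: [2.104, 2.333, -0.0]
force: [-0.0, -0.0, -1.3]
opening: 0.0131
gripper_force: 30.0
```

Run:
```python
from h import *
a=shot("scene","s5");b=shot("top","t5")
cv2.imwrite("pics/c5.png",np.hstack([cv2.resize(a[130:310,120:300],(400,400)),cv2.resize(b[210:380,390:560],(400,400))])[:,:,::-1])
```

```text
(no output)
```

View pics/c5.png

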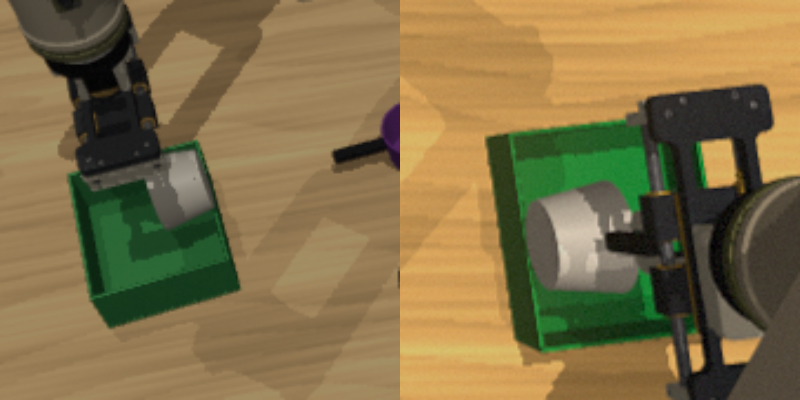

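The cup now points mouth-down past 90° and holds there, with its foot over the left wall. I'll continue the arc on the wall.

Emit:
{"method": "carry_out", "body": {
  "moves": [
    {"jaw": 0, "dx": 0, "dy": 0, "dz": 0.007, "yaw": 0},
    {"jaw": 0, "dx": 0, "dy": 0, "dz": 0.007, "yaw": 0},
    {"jaw": 0, "dx": -0.008, "dy": 0, "dz": 0.005, "yaw": 0},
    {"jaw": 0, "dx": -0.007, "dy": 0, "dz": 0.005, "yaw": 0},
    {"jaw": 0, "dx": -0.007, "dy": 0, "dz": 0.007, "yaw": 0},
    {"jaw": 0, "dx": -0.007, "dy": 0, "dz": 0.007, "yaw": 0},
    {"jaw": 0, "dx": -0.006, "dy": 0, "dz": 0.008, "yaw": 0},
    {"jaw": 0, "dx": -0.005, "dy": 0, "dz": 0.009, "yaw": 0}
  ]
}}

```text
t: 12.92
tool_pos: [0.466, -0.348, 0.1127]
orientation: [2.095, 2.315, -0.007]
force: [1.0, -19.9, 19.7]
opening: 0.0135
gripper_force: 30.2
```

Emit:
{"method": "carry_out", "body": {
  "moves": [
    {"jaw": 0, "dx": -0.004, "dy": 0, "dz": 0.007, "yaw": 0},
    {"jaw": 0, "dx": -0.003, "dy": 0, "dz": 0.007, "yaw": 0},
    {"jaw": 0, "dx": 0, "dy": 0, "dz": 0, "yaw": 0},
    {"jaw": 0, "dx": 0, "dy": 0, "dz": -0.015, "yaw": 0},
    {"jaw": 0, "dx": -0.01, "dy": 0, "dz": -0.02, "yaw": 0},
    {"jaw": 0, "dx": -0.01, "dy": 0, "dz": -0.02, "yaw": 0},
    {"jaw": 0, "dx": 0, "dy": 0, "dz": 0, "yaw": 0}
  ]
}}

```text
t: 13.8
tool_pos: [0.4655, -0.3675, 0.1481]
orientation: [2.105, 2.328, -0.0]
force: [-0.1, 0.1, -0.4]
opening: 0.0136
gripper_force: 30.0
```

Run:
```python
from h import *
a=shot("scene","s6");b=shot("top","t6")
cv2.imwrite("pics/c6.png",np.hstack([cv2.resize(a[130:310,120:300],(400,400)),cv2.resize(b[210:380,390:560],(400,400))])[:,:,::-1])
for n,im in(("scene",a[195:275,150:230]),("top",b[255:360,430:525])):
    h=cv2.cvtColor(im,cv2.COLOR_RGB2HSV);o=(h[:,:,0]<28)&(h[:,:,1]>90)&(h[:,:,2]>60);bl=(h[:,:,0]>95)&(h[:,:,0]<130)&(h[:,:,1]>90)
    print(n,o.sum(),bl.sum())
```

```text
scene 1713 77
top 1722 1
```

View pics/c6.png

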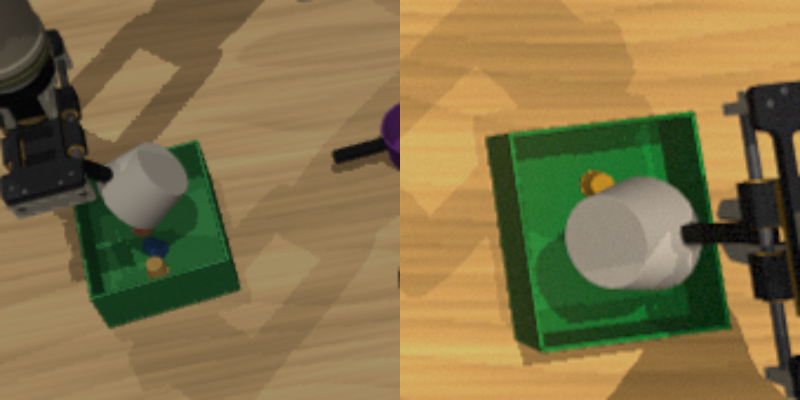

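All three capsules (brass, blue, copper) lie in the tray. I'll raise the empty cup, let it swing back to hanging, then right it against the left wall's inner edge.

Emit:
{"method": "carry_out", "body": {
  "moves": [
    {"jaw": 0, "dx": 0, "dy": 0, "dz": -0.03, "yaw": 0},
    {"jaw": 0, "dx": 0.01, "dy": 0, "dz": -0.035, "yaw": 0},
    {"jaw": 0, "dx": 0.02, "dy": 0, "dz": -0.025, "yaw": 0},
    {"jaw": 0, "dx": 0.02, "dy": 0, "dz": 0, "yaw": 0},
    {"jaw": 0, "dx": 0.01, "dy": 0, "dz": 0, "yaw": 0},
    {"jaw": 0, "dx": 0, "dy": 0, "dz": 0, "yaw": 0}
  ]
}}

```text
t: 14.65
tool_pos: [0.458, -0.305, 0.2346]
orientation: [-2.102, -2.331, 0.0]
force: [0.2, -0.4, -1.2]
opening: 0.0137
gripper_force: 30.0
```

Emit:
{"method": "carry_out", "body": {
  "grip_force": 4,
  "moves": [
    {"jaw": 0, "dx": 0, "dy": 0, "dz": 0, "yaw": 0},
    {"jaw": 0, "dx": 0, "dy": 0, "dz": 0, "yaw": 0},
    {"jaw": 0, "dx": 0, "dy": 0, "dz": 0, "yaw": 0},
    {"jaw": 0, "dx": 0, "dy": 0, "dz": 0, "yaw": 0},
    {"jaw": 0, "dx": 0, "dy": 0, "dz": 0, "yaw": 0},
    {"jaw": 0, "dx": 0, "dy": 0, "dz": 0, "yaw": 0},
    {"jaw": 0, "dx": 0, "dy": 0, "dz": 0, "yaw": 0}
  ]
}}

```text
t: 15.52
tool_pos: [0.4587, -0.3062, 0.2367]
orientation: [2.105, 2.332, 0.0]
force: [0.6, 0.0, -0.1]
opening: 0.0141
gripper_force: 4.0
```

Emit:
{"method": "carry_out", "body": {
  "grip_force": 25,
  "moves": [
    {"jaw": 0, "dx": 0, "dy": 0, "dz": 0, "yaw": 0},
    {"jaw": 0, "dx": 0, "dy": 0, "dz": 0, "yaw": 0}
  ]
}}

```text
t: 15.78
tool_pos: [0.4586, -0.3063, 0.2366]
orientation: [2.105, 2.332, 0.0]
force: [-0.5, 0.4, -0.1]
opening: 0.014
gripper_force: 25.0
```

Run:
```python
from h import *
a=shot("scene","s7");b=shot("top","t7");s=read_state();p=s["tool_pos"];c=np.array([.46,-.315]);ty=np.array([-.099,.995]);print(p,(p[:2]-c)@ty,s["opening"])
G=p+[0,0,.019]
# white/grey cup masks: extents in both views, and tested hang angles' expected foot-edge pixel
for n,im,box in(("scene",a,(150,170,240,250)),("top",b,(430,260,500,360))):
    h=cv2.cvtColor(im,cv2.COLOR_RGB2HSV);k=((h[:,:,1]<60)&(h[:,:,2]>75)).astype(np.uint8)*255
    m=np.zeros_like(k);x0,y0,x1,y1=box;m[y0:y1,x0:x1]=k[y0:y1,x0:x1]
    cc=max(cv2.findContours(m,0,1)[0],key=cv2.contourArea);print(n,cv2.contourArea(cc),cv2.approxPolyDP(cc,2.5,True)[:,0].tolist())
T=np.array([-.099,.995,0]);Z=np.array([0,0,1])
for al in(60,75,90,105):
    r=np.radians(al);av=-np.cos(r)*T-np.sin(r)*Z;zv=-np.sin(r)*T+np.cos(r)*Z
    print(al,[(proj("scene",G+q).round().tolist(),proj("top",G+q).round().tolist()) for q in(.042*av-.038*zv,.108*av-.038*zv,.117*av+.017*zv)])
```

```text
[ 0.45864789 -0.30625426  0.23661908] 0.008835870716084823 0.013493102653982871
scene 1161.5 [[214, 188], [202, 170], [182, 175], [182, 184], [178, 177], [150, 185], [150, 192], [175, 186], [182, 200], [194, 208], [213, 195]]
top 2176.0 [[498, 291], [482, 289], [458, 297], [452, 303], [450, 319], [460, 337], [499, 340]]
60 [([179.0, 192.0], [501.0, 313.0]), ([172.0, 210.0], [506.0, 309.0]), ([146.0, 211.0], [543.0, 306.0])]
75 [([185.0, 189.0], [494.0, 314.0]), ([185.0, 207.0], [488.0, 311.0]), ([160.0, 212.0], [522.0, 308.0])]
90 [([190.0, 185.0], [488.0, 315.0]), ([197.0, 202.0], [472.0, 313.0]), ([174.0, 211.0], [503.0, 309.0])]
105 [([193.0, 181.0], [485.0, 316.0]), ([207.0, 196.0], [459.0, 315.0]), ([188.0, 207.0], [485.0, 311.0])]
```

Emit:
{"method": "carry_out", "body": {
  "grip_force": 3,
  "moves": [
    {"jaw": 0, "dx": 0, "dy": 0, "dz": 0, "yaw": 0},
    {"jaw": 0, "dx": 0, "dy": 0, "dz": 0, "yaw": 0},
    {"jaw": 0, "dx": 0.02, "dy": 0, "dz": 0, "yaw": 0},
    {"jaw": 0, "dx": 0, "dy": 0, "dz": 0, "yaw": 0},
    {"jaw": 0, "dx": -0.02, "dy": 0, "dz": 0, "yaw": 0},
    {"jaw": 0, "dx": 0, "dy": 0, "dz": 0, "yaw": 0},
    {"jaw": 0, "dx": 0, "dy": 0, "dz": 0, "yaw": 0}
  ]
}}

```text
t: 16.75
tool_pos: [0.4585, -0.3068, 0.2364]
orientation: [-2.106, -2.33, -0.0]
force: [-0.3, 0.4, 0.0]
opening: 0.0139
gripper_force: 3.0
```

```bash
cat > ang.py <<'E'
from h import *
import sys
tag=sys.argv[1];a=shot("scene","s"+tag);b=shot("top","t"+tag);s=read_state();p=s["tool_pos"];c=np.array([.46,-.315]);ty=np.array([-.099,.995]);print(p,"ty",(p[:2]-c)@ty,s["opening"])
h=cv2.cvtColor(b,cv2.COLOR_RGB2HSV);G=p+[0,0,.019]
k=((h[:,:,1]<60)&(h[:,:,2]>75)).astype(np.uint8)*255;m=np.zeros_like(k);m[230:370,380:]=k[230:370,380:]
cc=max(cv2.findContours(m,0,1)[0],key=cv2.contourArea)[:,0];print("top left col",cc[:,0].min())
h=cv2.cvtColor(a,cv2.COLOR_RGB2HSV);k=((h[:,:,1]<60)&(h[:,:,2]>75)).astype(np.uint8)*255;k[:160]=0;k[260:]=0;k[:,:140]=0;k[:,260:]=0
cc=max(cv2.findContours(k,0,1)[0],key=cv2.contourArea);print("scene",cv2.approxPolyDP(cc,2.5,True)[:,0].tolist())
T=np.array([-.099,.995,0]);Z=np.array([0,0,1])
for al in(0,30,60,75,90,105,120):
    r=np.radians(al);av=-np.cos(r)*T-np.sin(r)*Z;zv=-np.sin(r)*T+np.cos(r)*Z
    print(al,[(proj("scene",G+q).round().tolist(),proj("top",G+q).round().tolist()) for q in(.042*av-.038*zv,.108*av-.038*zv,.117*av+.017*zv)])
E
python3 ang.py 8
```

```text
[ 0.45853248 -0.30639268  0.23647081] ty 0.008709569240356372 0.014174105729868202
top left col 458
scene [[208, 199], [206, 188], [196, 173], [140, 187], [145, 193], [170, 187], [184, 210]]
0 [([152.0, 193.0], [541.0, 310.0]), ([121.0, 201.0], [584.0, 305.0]), ([106.0, 186.0], [614.0, 306.0])]
30 [([166.0, 194.0], [520.0, 311.0]), ([145.0, 210.0], [546.0, 306.0]), ([121.0, 203.0], [583.0, 305.0])]
60 [([179.0, 192.0], [501.0, 313.0]), ([172.0, 210.0], [506.0, 309.0]), ([146.0, 211.0], [543.0, 306.0])]
75 [([185.0, 189.0], [494.0, 314.0]), ([185.0, 207.0], [488.0, 311.0]), ([160.0, 212.0], [522.0, 308.0])]
90 [([190.0, 185.0], [488.0, 315.0]), ([197.0, 202.0], [472.0, 313.0]), ([174.0, 211.0], [503.0, 309.0])]
105 [([193.0, 181.0], [485.0, 317.0]), ([207.0, 196.0], [459.0, 315.0]), ([188.0, 207.0], [485.0, 311.0])]
120 [([194.0, 176.0], [484.0, 318.0]), ([215.0, 188.0], [450.0, 317.0]), ([200.0, 202.0], [469.0, 313.0])]
```

Emit:
{"method": "carry_out", "body": {
  "grip_force": 18,
  "moves": [
    {"jaw": 0, "dx": -0.015, "dy": 0, "dz": 0.015, "yaw": 0},
    {"jaw": 0, "dx": -0.013, "dy": 0, "dz": 0.03, "yaw": 0},
    {"jaw": 0, "dx": 0, "dy": 0, "dz": 0.035, "yaw": 0},
    {"jaw": 0, "dx": 0, "dy": 0, "dz": 0.021, "yaw": 0},
    {"jaw": 0, "dx": 0.012, "dy": 0, "dz": 0, "yaw": 0},
    {"jaw": 0, "dx": 0.014, "dy": 0, "dz": 0, "yaw": 0},
    {"jaw": 0, "dx": 0.013, "dy": 0, "dz": -0.008, "yaw": 0},
    {"jaw": 0, "dx": 0.014, "dy": 0, "dz": -0.009, "yaw": 0}
  ]
}}

```text
t: 17.85
tool_pos: [0.4565, -0.2806, 0.1543]
orientation: [2.104, 2.331, 0.0]
force: [0.1, -0.0, -1.5]
opening: 0.0141
gripper_force: 18.0
```

Emit:
{"method": "carry_out", "body": {
  "moves": [
    {"jaw": 0, "dx": 0.014, "dy": 0, "dz": 0, "yaw": 0},
    {"jaw": 0, "dx": 0.014, "dy": 0, "dz": 0, "yaw": 0},
    {"jaw": 0, "dx": 0.014, "dy": 0, "dz": 0, "yaw": 0},
    {"jaw": 0, "dx": 0.014, "dy": 0, "dz": 0.001, "yaw": 0},
    {"jaw": 0, "dx": 0, "dy": 0, "dz": 0, "yaw": 0}
  ]
}}

```text
t: 18.48
tool_pos: [0.4506, -0.2238, 0.1521]
orientation: [-2.104, -2.333, -0.002]
force: [0.1, 1.6, 8.3]
opening: 0.0136
gripper_force: 18.0
```

```bash
python3 ang.py 9
```

```text
[ 0.45062602 -0.2238833   0.15209753] ty 0.09158914441508047 0.014229638818200139
top left col 425
scene [[230, 194], [196, 202], [204, 209], [207, 226], [230, 219]]
0 [([200.0, 206.0], [468.0, 313.0]), ([171.0, 213.0], [506.0, 308.0]), ([160.0, 200.0], [527.0, 309.0])]
30 [([211.0, 207.0], [450.0, 313.0]), ([191.0, 221.0], [476.0, 309.0]), ([171.0, 215.0], [506.0, 308.0])]
60 [([224.0, 204.0], [433.0, 315.0]), ([215.0, 221.0], [443.0, 311.0]), ([192.0, 222.0], [474.0, 309.0])]
75 [([229.0, 202.0], [426.0, 316.0]), ([227.0, 218.0], [426.0, 313.0]), ([204.0, 223.0], [457.0, 310.0])]
90 [([233.0, 198.0], [420.0, 317.0]), ([238.0, 214.0], [412.0, 315.0]), ([217.0, 221.0], [440.0, 312.0])]
105 [([237.0, 194.0], [416.0, 318.0]), ([247.0, 208.0], [399.0, 317.0]), ([229.0, 218.0], [423.0, 313.0])]
120 [([238.0, 190.0], [414.0, 319.0]), ([255.0, 201.0], [388.0, 319.0]), ([240.0, 214.0], [408.0, 315.0])]
```

The foot slipped over the wall at about 76°. I'll go back inside and repeat with a deeper overlap.

Emit:
{"method": "carry_out", "body": {
  "grip_force": 18,
  "moves": [
    {"jaw": 0, "dx": 0, "dy": 0, "dz": -0.015, "yaw": 0},
    {"jaw": 0, "dx": 0, "dy": 0, "dz": -0.015, "yaw": 0},
    {"jaw": 0, "dx": -0.03, "dy": 0, "dz": 0, "yaw": 0},
    {"jaw": 0, "dx": -0.03, "dy": 0, "dz": 0, "yaw": 0},
    {"jaw": 0, "dx": -0.011, "dy": 0, "dz": 0.015, "yaw": 0},
    {"jaw": 0, "dx": 0, "dy": 0, "dz": 0.023, "yaw": 0},
    {"jaw": 0, "dx": 0, "dy": 0, "dz": 0, "yaw": 0}
  ]
}}

```text
t: 19.45
tool_pos: [0.4559, -0.2946, 0.1406]
orientation: [-2.102, -2.327, 0.0]
force: [-0.4, -0.2, -0.0]
opening: 0.0137
gripper_force: 18.0
```

```bash
python3 ang.py 10|grep -v "^[1-9]0 "
```

```text
[ 0.45735053 -0.29560203  0.14337304] ty 0.019563282403732143 0.013774973073036224
top left col 462
scene [[202, 229], [198, 205], [161, 214], [166, 220], [165, 216], [169, 214], [170, 218], [176, 219], [180, 236]]
0 [([170.0, 216.0], [507.0, 308.0]), ([141.0, 223.0], [545.0, 304.0]), ([128.0, 211.0], [568.0, 305.0])]
75 [([200.0, 211.0], [466.0, 312.0]), ([199.0, 227.0], [463.0, 309.0]), ([176.0, 232.0], [493.0, 306.0])]
105 [([207.0, 204.0], [457.0, 314.0]), ([220.0, 217.0], [437.0, 313.0]), ([201.0, 228.0], [460.0, 309.0])]
120 [([209.0, 200.0], [456.0, 315.0]), ([227.0, 210.0], [428.0, 315.0]), ([213.0, 223.0], [445.0, 311.0])]
```

Emit:
{"method": "carry_out", "body": {
  "moves": [
    {"jaw": 0, "dx": 0.018, "dy": 0, "dz": 0, "yaw": 0},
    {"jaw": 0, "dx": 0.018, "dy": 0, "dz": 0, "yaw": 0},
    {"jaw": 0, "dx": 0.012, "dy": 0, "dz": 0, "yaw": 0},
    {"jaw": 0, "dx": 0.012, "dy": 0, "dz": 0, "yaw": 0},
    {"jaw": 0, "dx": 0.012, "dy": 0, "dz": 0.001, "yaw": 0},
    {"jaw": 0, "dx": 0.012, "dy": 0, "dz": 0.003, "yaw": 0},
    {"jaw": 0, "dx": 0, "dy": 0, "dz": 0, "yaw": 0}
  ]
}}

```text
t: 20.42
tool_pos: [0.4488, -0.2114, 0.1391]
orientation: [-2.103, -2.332, -0.001]
force: [0.9, 0.7, -0.5]
opening: 0.0137
gripper_force: 18.0
```

```bash
python3 ang.py 11|grep -v "^1[02]"
```

```text
[ 0.44863117 -0.21213492  0.13902648] ty 0.10347626387819828 0.01358760304288691
top left col 448
scene [[192, 226], [219, 224], [223, 206], [233, 203], [233, 198], [237, 202], [237, 196], [205, 205], [197, 194], [189, 212]]
0 [([206.0, 207.0], [458.0, 313.0]), ([178.0, 215.0], [496.0, 309.0]), ([167.0, 202.0], [516.0, 310.0])]
30 [([217.0, 209.0], [441.0, 314.0]), ([197.0, 222.0], [467.0, 310.0]), ([178.0, 216.0], [496.0, 309.0])]
60 [([229.0, 206.0], [425.0, 316.0]), ([221.0, 222.0], [434.0, 312.0]), ([198.0, 223.0], [465.0, 310.0])]
75 [([235.0, 203.0], [418.0, 317.0]), ([232.0, 219.0], [418.0, 314.0]), ([210.0, 224.0], [448.0, 311.0])]
90 [([239.0, 200.0], [412.0, 318.0]), ([243.0, 215.0], [404.0, 316.0]), ([222.0, 223.0], [432.0, 312.0])]
```

Emit:
{"method": "carry_out", "body": {
  "moves": [
    {"jaw": 0, "dx": 0.011, "dy": 0, "dz": 0.005, "yaw": 0},
    {"jaw": 0, "dx": 0.011, "dy": 0, "dz": 0.005, "yaw": 0},
    {"jaw": 0, "dx": 0.009, "dy": 0, "dz": 0.008, "yaw": 0},
    {"jaw": 0, "dx": 0.009, "dy": 0, "dz": 0.009, "yaw": 0},
    {"jaw": 0, "dx": 0.007, "dy": 0, "dz": 0.011, "yaw": 0},
    {"jaw": 0, "dx": 0.006, "dy": 0, "dz": 0.012, "yaw": 0},
    {"jaw": 0, "dx": 0, "dy": 0, "dz": 0, "yaw": 0}
  ]
}}

```text
t: 21.4
tool_pos: [0.4426, -0.1591, 0.088]
orientation: [-2.103, -2.33, 0.001]
force: [-0.3, -1.2, -0.9]
opening: 0.014
gripper_force: 18.0
```

```bash
python3 ang.py 12|grep -v "^[1679][0-9]"
```

```text
[ 0.44323644 -0.15987168  0.08911333] ty 0.156012267049349 0.013983995356229585
top left col 390
scene [[205, 192], [195, 200], [192, 212], [197, 219], [220, 227], [229, 218], [225, 200], [218, 192]]
0 [([231.0, 213.0], [421.0, 315.0]), ([205.0, 220.0], [457.0, 311.0]), ([196.0, 209.0], [472.0, 312.0])]
30 [([242.0, 214.0], [406.0, 316.0]), ([222.0, 227.0], [431.0, 312.0]), ([205.0, 222.0], [457.0, 311.0])]
```

Emit:
{"method": "carry_out", "body": {
  "grip_force": 25,
  "moves": [
    {"jaw": 0, "dx": 0, "dy": 0, "dz": -0.015, "yaw": 0},
    {"jaw": 0, "dx": 0, "dy": 0, "dz": -0.03, "yaw": 0},
    {"jaw": 0, "dx": 0, "dy": 0, "dz": -0.02, "yaw": 0}
  ]
}}

```text
t: 21.88
tool_pos: [0.4444, -0.1607, 0.1575]
orientation: [2.104, 2.33, 0.001]
force: [0.4, -0.8, -1.2]
opening: 0.0137
gripper_force: 25.0
```

Run:
```python
from h import *
plan((.5496,.0856,.1500),np.radians(110.4),11)
a=shot("scene","s13");b=shot("top","t13");s=read_state();G=s["tool_pos"]+[0,0,.019]
h=cv2.cvtColor(b,cv2.COLOR_RGB2HSV);k=((h[:,:,1]<60)&(h[:,:,2]>75)).astype(np.uint8)*255;m=np.zeros_like(k);m[260:370,390:470]=k[260:370,390:470]
cc=max(cv2.findContours(m,0,1)[0],key=cv2.contourArea);print(cv2.fitEllipse(cv2.convexHull(cc)),cv2.boundingRect(cc))
T=np.array([-.099,.995,0]);Z=np.array([0,0,1]);X=np.array([.995,.099,0])
for al in(-10,0,10,20):
    r=np.radians(al);av=-np.cos(r)*T-np.sin(r)*Z;zv=-np.sin(r)*T+np.cos(r)*Z
    q=[G+.075*av+.017*zv+.042*(np.cos(t)*av+np.sin(t)*X) for t in np.linspace(0,6.28,24)]
    e=cv2.fitEllipse(np.array([proj("top",x) for x in q],np.float32));f=cv2.fitEllipse(np.array([proj("scene",x) for x in q],np.float32));print(al,np.round(e[0],1),np.round(e[1],1),np.round(f[0],1),np.round(f[1],1),round(f[2]))
cv2.imwrite("pics/c13.png",np.hstack([cv2.resize(a[150:270,160:280],(400,400)),cv2.resize(b[240:370,370:500],(400,400))])[:,:,::-1])
```

```text
dx 0.0213 dy 0.0118 dz 0.0007 yaw -0.0231
dx 0.0210 dy 0.0123 dz 0.0007 yaw -0.0231
dx 0.0207 dy 0.0128 dz 0.0007 yaw -0.0231
dx 0.0204 dy 0.0132 dz 0.0007 yaw -0.0231
dx 0.0201 dy 0.0137 dz 0.0007 yaw -0.0231
dx 0.0198 dy 0.0142 dz 0.0007 yaw -0.0231
dx 0.0195 dy 0.0146 dz 0.0007 yaw -0.0231
dx 0.0191 dy 0.0151 dz 0.0007 yaw -0.0231
dx 0.0188 dy 0.0155 dz 0.0007 yaw -0.0231
dx 0.0184 dy 0.0159 dz 0.0007 yaw -0.0231
dx 0.0180 dy 0.0164 dz 0.0007 yaw -0.0231
((401.5876770019531, 292.53790283203125), (4.88880729675293, 16.629436492919922), 173.22897338867188) (399, 285, 6, 16)
-10 [462.9 316.8] [55.1 57.9] [206.9 183.3] [29.2 39.2] 91
0 [462.4 316. ] [53.2 55.4] [206.5 187.3] [29.5 38.4] 76
10 [460.5 315.4] [48.8 54.1] [207.1 191. ] [28.8 37.6] 60
20 [457.2 315. ] [42.9 53.1] [208.7 194.5] [27.2 36.9] 44
```

Before the placement, I'll move above the coaster and use the last picture there.

Emit:
{"method": "carry_out", "body": {
  "moves": [
    {"jaw": 0, "dx": 0.01, "dy": 0.006, "dz": 0, "yaw": -0.02},
    {"jaw": 0, "dx": 0.021, "dy": 0.012, "dz": 0, "yaw": -0.025},
    {"jaw": 0, "dx": 0.021, "dy": 0.013, "dz": 0, "yaw": -0.025},
    {"jaw": 0, "dx": 0.021, "dy": 0.013, "dz": 0, "yaw": -0.025},
    {"jaw": 0, "dx": 0.02, "dy": 0.014, "dz": 0, "yaw": -0.025},
    {"jaw": 0, "dx": 0.02, "dy": 0.014, "dz": 0, "yaw": -0.025},
    {"jaw": 0, "dx": 0.02, "dy": 0.014, "dz": 0, "yaw": -0.025},
    {"jaw": 0, "dx": 0.02, "dy": 0.015, "dz": 0, "yaw": -0.025}
  ]
}}

```text
t: 22.98
tool_pos: [0.5132, 0.0111, 0.1532]
orientation: [-1.865, -2.526, 0.002]
force: [-0.0, -0.2, -0.1]
opening: 0.0139
gripper_force: 25.0
```

Emit:
{"method": "carry_out", "body": {
  "moves": [
    {"jaw": 0, "dx": 0.02, "dy": 0.015, "dz": 0, "yaw": -0.025},
    {"jaw": 0, "dx": 0.019, "dy": 0.016, "dz": 0, "yaw": -0.025},
    {"jaw": 0, "dx": 0.014, "dy": 0.012, "dz": 0, "yaw": -0.01},
    {"jaw": 0, "dx": 0.008, "dy": 0.008, "dz": 0, "yaw": 0},
    {"jaw": 0, "dx": 0, "dy": 0, "dz": 0, "yaw": 0}
  ]
}}

```text
t: 23.6
tool_pos: [0.5426, 0.0841, 0.1543]
orientation: [-1.791, -2.581, 0.001]
force: [-0.8, 0.3, -1.1]
opening: 0.0141
gripper_force: 25.0
```

```bash
cat > rim.py <<'E'
from h import *
import sys
a=shot("scene","s"+sys.argv[1]);s=read_state();G=s["tool_pos"]+[0,0,.019];print(s["tool_pos"])
M=R.from_rotvec(s["orientation"]).as_matrix();T=M[:,0];X=M[:,1];Z=np.array([0,0,1])
h=cv2.cvtColor(a,cv2.COLOR_RGB2HSV);k=((h[:,:,1]<50)&(h[:,:,2]>85)).astype(np.uint8)*255
c=G-.075*T;u,v=proj("scene",c).astype(int);m=np.zeros_like(k);m[v-40:v+45,u-35:u+35]=k[v-40:v+45,u-35:u+35]
cc=max(cv2.findContours(m,0,1)[0],key=cv2.contourArea);print("mask bbox",cv2.boundingRect(cc),cv2.approxPolyDP(cc,2,True)[:,0].tolist())
for al in(-10,0,10,20,30):
    r=np.radians(al);av=-np.cos(r)*T-np.sin(r)*Z;zv=-np.sin(r)*T+np.cos(r)*Z
    o=np.array([proj("scene",G+.075*av+w*zv+rr*(np.cos(t)*av+np.sin(t)*X)) for rr,w in((.042,.017),(.033,-.038)) for t in np.linspace(0,6.28,40)],np.float32)
    print(al,cv2.boundingRect(o))
E
python3 rim.py 14
python3 - <<'E'
import cv2,numpy as np
b=cv2.imread("pics/s14.png");cv2.imwrite("pics/c14.png",cv2.resize(b[150:300,260:440],(720,600),interpolation=2))
E
```

```text
[0.54251431 0.08352474 0.15432722]
mask bbox (304, 197, 38, 34) [[317, 197], [307, 204], [304, 217], [313, 229], [325, 230], [338, 223], [341, 209], [334, 199]]
-10 (309, 191, 39, 43)
0 (307, 194, 40, 43)
10 (307, 197, 39, 41)
20 (308, 199, 39, 41)
30 (310, 201, 40, 39)
```

View pics/c14.png

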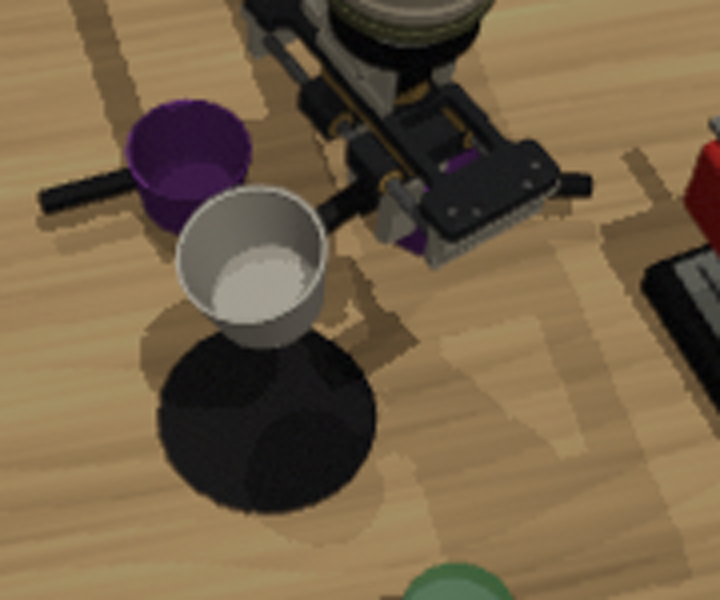

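The cup is empty and almost upright, tilted by about 10°, just above the coaster. I'll shift it slightly and lower it so the coaster levels it.

Emit:
{"method": "carry_out", "body": {
  "grip_force": 15,
  "moves": [
    {"jaw": 0, "dx": 0.006, "dy": 0.007, "dz": 0.02, "yaw": 0},
    {"jaw": 0, "dx": 0, "dy": 0, "dz": 0.03, "yaw": 0},
    {"jaw": 0, "dx": 0, "dy": 0, "dz": 0.03, "yaw": 0},
    {"jaw": 0, "dx": 0, "dy": 0, "dz": 0.02, "yaw": 0},
    {"jaw": 0, "dx": 0, "dy": 0, "dz": 0.01, "yaw": 0},
    {"jaw": 0, "dx": 0, "dy": 0, "dz": 0.008, "yaw": 0},
    {"jaw": 0, "dx": 0, "dy": 0, "dz": 0.006, "yaw": 0},
    {"jaw": 0, "dx": 0, "dy": 0, "dz": 0, "yaw": 0}
  ]
}}

```text
t: 24.65
tool_pos: [0.5473, 0.0917, 0.0307]
orientation: [1.792, 2.58, 0.0]
force: [0.1, 0.4, -2.1]
opening: 0.0139
gripper_force: 15.0
```

```bash
python3 rim.py 15
```

```text
[0.54747884 0.09172226 0.03104715]
mask bbox (309, 228, 34, 32) [[322, 228], [310, 237], [309, 248], [316, 257], [327, 259], [339, 253], [342, 239], [334, 229]]
-10 (314, 222, 35, 39)
0 (312, 225, 36, 38)
10 (312, 227, 35, 38)
20 (312, 229, 36, 36)
30 (314, 231, 37, 34)
```

Emit:
{"method": "carry_out", "body": {
  "moves": [
    {"jaw": 0, "dx": 0, "dy": 0, "dz": 0.003, "yaw": 0},
    {"jaw": 0, "dx": 0, "dy": 0, "dz": 0.002, "yaw": 0},
    {"jaw": 0, "dx": 0, "dy": 0, "dz": 0, "yaw": 0}
  ]
}}

```text
t: 25.08
tool_pos: [0.5475, 0.0919, 0.0259]
orientation: [1.791, 2.58, 0.001]
force: [-0.1, 1.2, 1.2]
opening: 0.0137
gripper_force: 15.0
```

Emit:
{"method": "carry_out", "body": {
  "moves": [
    {"jaw": 0, "dx": 0, "dy": 0, "dz": 0.003, "yaw": 0},
    {"jaw": 0, "dx": 0, "dy": 0, "dz": 0, "yaw": 0}
  ]
}}

```text
t: 25.32
tool_pos: [0.5471, 0.0917, 0.0224]
orientation: [-1.792, -2.581, 0.0]
force: [-0.0, 0.8, 1.2]
opening: 0.0139
gripper_force: 15.0
```

```bash
python3 rim.py 16
```

```text
[0.54715605 0.09169038 0.02252959]
mask bbox (309, 229, 34, 31) [[314, 233], [309, 240], [309, 249], [314, 256], [329, 259], [340, 252], [342, 240], [336, 231], [322, 229]]
-10 (313, 224, 36, 39)
0 (312, 227, 36, 38)
10 (312, 229, 35, 37)
20 (312, 231, 36, 36)
30 (314, 233, 37, 34)
```

Emit:
{"method": "carry_out", "body": {
  "grip_force": 4,
  "moves": [
    {"jaw": 0, "dx": 0, "dy": 0, "dz": 0, "yaw": 0},
    {"jaw": 0, "dx": 0, "dy": 0, "dz": 0.002, "yaw": 0},
    {"jaw": 0.03, "dx": 0, "dy": 0, "dz": 0, "yaw": 0},
    {"jaw": 0.05, "dx": 0, "dy": 0, "dz": 0, "yaw": 0},
    {"jaw": 0.05, "dx": 0, "dy": 0, "dz": 0, "yaw": 0}
  ]
}}

```text
t: 26.0
tool_pos: [0.5471, 0.0917, 0.0206]
orientation: [1.792, 2.581, -0.0]
force: [-0.1, -0.1, -0.4]
opening: 0.0391
gripper_force: 0.0
```

Emit:
{"method": "carry_out", "body": {
  "moves": [
    {"jaw": 0.05, "dx": 0, "dy": 0, "dz": -0.02, "yaw": 0},
    {"jaw": 0.05, "dx": 0, "dy": 0, "dz": -0.045, "yaw": 0},
    {"jaw": 0.05, "dx": 0, "dy": 0, "dz": -0.06, "yaw": 0},
    {"jaw": 0.05, "dx": 0, "dy": 0, "dz": -0.06, "yaw": 0},
    {"jaw": 0.05, "dx": 0, "dy": 0, "dz": -0.06, "yaw": 0}
  ]
}}

```text
t: 26.62
tool_pos: [0.5469, 0.0917, 0.2695]
orientation: [1.791, 2.579, 0.002]
force: [0.1, 0.3, 0.4]
opening: 0.0503
gripper_force: 0.0
```

Run:
```python
from h import *
s=read_state();print(s["tool_pos"],s["opening"],s["t"])
a=shot("scene","s17");b=shot("top","t17")
m=np.zeros((480,640),np.uint8)
for n,im,bx,zs in(("top",b,(255,205,345,285),.061),("scene",a,(290,210,365,270),.061)):
    h=cv2.cvtColor(im,cv2.COLOR_RGB2HSV);k=((h[:,:,1]<60)&(h[:,:,2]>85)).astype(np.uint8)*255
    m=np.zeros_like(k);x0,y0,x1,y1=bx;m[y0:y1,x0:x1]=k[y0:y1,x0:x1]
    cc=max(cv2.findContours(m,0,1)[0],key=cv2.contourArea);e=cv2.fitEllipse(cv2.convexHull(cc));print(n,e,cv2.boundingRect(cc),onz(n,*e[0],zs))
d=(cv2.cvtColor(b,cv2.COLOR_RGB2HSV)[:,:,2]<85)[235:285,245:275];yy,xx=np.where(d);print("dark",xx.min()+245 if len(xx) else None,len(xx))
for P in([.547,.0917,.051],):print(proj("top",P))
h=cv2.cvtColor(b,cv2.COLOR_RGB2HSV)[255:360,430:525]
for nm,lo,hi in(("brass",(18,120,120),(30,255,255)),("copper",(3,100,90),(15,255,255)),("blue",(100,100,50),(130,255,255))):
    k=cv2.inRange(h,lo,hi);M=cv2.moments(k,True);print(nm,k.sum()//255,(M["m10"]/max(M["m00"],1)+430,M["m01"]/max(M["m00"],1)+255))
```

```text
[0.54687008 0.0916856  0.26953567] 0.050279522317915167 26.625
top ((301.1551513671875, 246.00318908691406), (45.295372009277344, 45.8717155456543), 63.854248046875) (279, 224, 46, 45) [0.57458435 0.01676841 0.061     ]
scene ((327.81951904296875, 243.18365478515625), (29.916549682617188, 34.38558578491211), 92.33935546875) (311, 229, 35, 30) [0.57770009 0.01562113 0.061     ]
dark 258 624
[261.31835734 261.1858796 ]
brass 838 (478.0167064439141, 296.95942720763725)
copper 119 (482.00840336134456, 323.4621848739496)
blue 131 (473.80152671755724, 302.3358778625954)
```

The cup stands upright mid-coaster, empty and released. Its rim is a round 45 px at (301,246), as at the start. Next is the hatch.

Run:
```python
from h import *
plan((.487,.3285,.24),np.radians(189.4),9)
```

```text
dx 0.0271 dy 0.0025 dz 0.0041 yaw -0.1531
dx 0.0264 dy 0.0066 dz 0.0041 yaw -0.1531
dx 0.0251 dy 0.0106 dz 0.0041 yaw -0.1531
dx 0.0232 dy 0.0143 dz 0.0041 yaw -0.1531
dx 0.0207 dy 0.0177 dz 0.0041 yaw -0.1531
dx 0.0178 dy 0.0206 dz 0.0041 yaw -0.1531
dx 0.0144 dy 0.0231 dz 0.0041 yaw -0.1531
dx 0.0107 dy 0.0250 dz 0.0041 yaw -0.1531
dx 0.0068 dy 0.0264 dz 0.0041 yaw -0.1531
```

Emit:
{"method": "carry_out", "body": {
  "moves": [
    {"jaw": 0.05, "dx": 0.027, "dy": 0.0025, "dz": 0.004, "yaw": -0.153},
    {"jaw": 0.05, "dx": 0.0265, "dy": 0.0065, "dz": 0.004, "yaw": -0.153},
    {"jaw": 0.05, "dx": 0.025, "dy": 0.0105, "dz": 0.004, "yaw": -0.153},
    {"jaw": 0.05, "dx": 0.023, "dy": 0.0145, "dz": 0.004, "yaw": -0.153},
    {"jaw": 0.05, "dx": 0.021, "dy": 0.0175, "dz": 0.004, "yaw": -0.153},
    {"jaw": 0.05, "dx": 0.018, "dy": 0.0205, "dz": 0.004, "yaw": -0.153},
    {"jaw": 0.05, "dx": 0.0145, "dy": 0.023, "dz": 0.004, "yaw": -0.153},
    {"jaw": 0.05, "dx": 0.0105, "dy": 0.025, "dz": 0.004, "yaw": -0.153}
  ]
}}

```text
t: 27.72
tool_pos: [0.4898, 0.3025, 0.2346]
orientation: [-0.024, 3.141, 0.001]
force: [0.0, 0.0, 1.2]
opening: 0.0499
gripper_force: 0.0
```

Emit:
{"method": "carry_out", "body": {
  "moves": [
    {"jaw": 0.05, "dx": 0.007, "dy": 0.0265, "dz": 0, "yaw": -0.153},
    {"jaw": 0.05, "dx": 0, "dy": 0, "dz": 0, "yaw": 0},
    {"jaw": 0.05, "dx": 0, "dy": 0, "dz": 0, "yaw": 0}
  ]
}}

```text
t: 28.1
tool_pos: [0.483, 0.3277, 0.2342]
orientation: [-0.253, 3.131, -0.0]
force: [-0.9, -0.3, 0.1]
opening: 0.0505
gripper_force: 0.0
```

Run:
```python
from h import *
im=shot("wrist","w18");h=cv2.cvtColor(im,cv2.COLOR_RGB2HSV)
plan((.487,.3285,.161),np.radians(189.4),1)
for P in([.4723,.326,.181],[.4969,.3301,.181],[.5200,.334,.181]):
    print(proj("wrist",P).round(1))
u,v=proj("wrist",[.487,.3285,.181]).astype(int)
for vv in range(v-40,v+60,8):
    print(vv,h[vv,u-44:u+46:4,1].tolist(),h[vv,u-44:u+46:4,2].tolist())
print(u,v)
```

```text
dx -0.0040 dy 0.0005 dz 0.0731 yaw -0.0033
[316.1 242.2]
[316.2 280.4]
[316.4 314.5]
225 [101, 103, 100, 104, 99, 111, 104, 102, 106, 102, 103, 105, 96, 102, 106, 108, 98, 98, 96, 104, 103, 104, 96] [126, 126, 130, 127, 126, 124, 130, 128, 123, 127, 124, 124, 128, 128, 125, 128, 130, 130, 143, 150, 153, 150, 154]
233 [105, 108, 107, 101, 109, 104, 105, 97, 101, 101, 102, 100, 115, 105, 98, 106, 102, 102, 107, 97, 106, 109, 98] [124, 125, 126, 121, 122, 125, 126, 126, 124, 126, 125, 125, 120, 133, 145, 142, 145, 143, 146, 152, 147, 145, 151]
241 [108, 105, 112, 106, 106, 104, 103, 108, 104, 34, 23, 28, 28, 24, 55, 103, 99, 108, 101, 100, 106, 105, 105] [123, 126, 121, 128, 127, 128, 146, 151, 150, 82, 89, 92, 92, 97, 102, 148, 149, 147, 151, 153, 142, 138, 133]
249 [118, 109, 75, 91, 85, 65, 61, 64, 63, 16, 13, 12, 13, 13, 16, 76, 61, 61, 71, 85, 85, 48, 72] [52, 54, 51, 45, 48, 55, 46, 56, 53, 174, 192, 192, 195, 194, 161, 47, 50, 54, 50, 48, 51, 58, 57]
257 [110, 35, 35, 51, 45, 28, 35, 19, 31, 12, 13, 12, 13, 13, 15, 31, 29, 24, 22, 22, 22, 18, 19] [51, 73, 65, 65, 68, 74, 73, 81, 
[... 1061 characters left out ...]
, 188, 191, 187, 161, 88, 91, 94, 88, 88, 92, 90, 85]
305 [170, 162, 175, 190, 168, 154, 172, 157, 173, 19, 13, 15, 12, 13, 17, 166, 185, 171, 198, 159, 166, 166, 175] [87, 93, 92, 83, 91, 86, 86, 86, 87, 145, 177, 175, 173, 175, 150, 86, 84, 85, 85, 88, 89, 86, 86]
313 [19, 16, 20, 18, 22, 20, 18, 16, 18, 15, 13, 13, 13, 14, 14, 19, 15, 21, 17, 25, 20, 15, 18] [123, 126, 125, 126, 129, 128, 129, 129, 129, 139, 171, 171, 173, 177, 146, 134, 133, 135, 135, 135, 137, 137, 138]
321 [19, 14, 23, 24, 21, 23, 15, 19, 23, 19, 19, 15, 18, 19, 18, 19, 21, 17, 19, 17, 20, 21, 17] [136, 130, 132, 136, 134, 134, 134, 133, 132, 134, 134, 134, 139, 137, 138, 134, 131, 133, 136, 134, 137, 135, 135]
316 265
```

The wrist view puts the tab centred at column 318, front end at row 243 and root at row 313, within about 1 mm of the prediction. I'll descend and pinch.

Emit:
{"method": "carry_out", "body": {
  "grip_force": 20,
  "moves": [
    {"jaw": 0.05, "dx": -0.004, "dy": 0.002, "dz": 0.025, "yaw": 0},
    {"jaw": 0.05, "dx": 0, "dy": 0, "dz": 0.03, "yaw": 0},
    {"jaw": 0.05, "dx": 0, "dy": 0, "dz": 0.018, "yaw": 0},
    {"jaw": 0, "dx": 0, "dy": 0, "dz": 0, "yaw": 0},
    {"jaw": 0, "dx": 0, "dy": 0, "dz": 0, "yaw": 0},
    {"jaw": 0, "dx": 0, "dy": 0, "dz": 0, "yaw": 0},
    {"jaw": 0, "dx": 0, "dy": 0, "dz": 0, "yaw": 0}
  ]
}}

```text
t: 29.02
tool_pos: [0.4874, 0.3292, 0.1615]
orientation: [-0.255, 3.13, -0.004]
force: [2.5, -7.1, 2.2]
opening: 0.0155
gripper_force: 20.0
```

Run:
```python
from h import *
s=read_state();p=s["tool_pos"];m=np.array([np.cos(.164),np.sin(.164)])
hx=(p[:2]-[.6104,.3489])@m;hz=p[2]+.014-.1695;print(p,hx,hz,s["opening"],s["force"])
q0=None
for d in range(0,61,5):
    a=np.radians(d);r=np.array([hx*np.cos(a)+hz*np.sin(a),-hx*np.sin(a)+hz*np.cos(a)])
    if q0 is not None:print(d,"dx %.4f dz %.4f"%(-(r-q0)[0],-(r-q0)[1]),r.round(4))
    q0=r
```

```text
[0.48742749 0.3292483  0.16151877] -0.12453092783339849 0.006018768314856399 0.015539456115091685 [ 2.54531312 -7.11301527  2.21753996]
5 dx -0.0010 dz -0.0108 [-0.1235  0.0168]
10 dx -0.0019 dz -0.0107 [-0.1216  0.0276]
15 dx -0.0029 dz -0.0105 [-0.1187  0.038 ]
20 dx -0.0038 dz -0.0102 [-0.115   0.0482]
25 dx -0.0046 dz -0.0098 [-0.1103  0.0581]
30 dx -0.0055 dz -0.0094 [-0.1048  0.0675]
35 dx -0.0063 dz -0.0089 [-0.0986  0.0764]
40 dx -0.0070 dz -0.0083 [-0.0915  0.0847]
45 dx -0.0077 dz -0.0077 [-0.0838  0.0923]
50 dx -0.0084 dz -0.0070 [-0.0754  0.0993]
55 dx -0.0089 dz -0.0062 [-0.0665  0.1055]
60 dx -0.0094 dz -0.0054 [-0.0571  0.1109]
```

Emit:
{"method": "carry_out", "body": {
  "moves": [
    {"jaw": 0, "dx": -0.001, "dy": -0.001, "dz": -0.011, "yaw": 0},
    {"jaw": 0, "dx": -0.002, "dy": 0, "dz": -0.0105, "yaw": 0},
    {"jaw": 0, "dx": -0.003, "dy": 0, "dz": -0.0105, "yaw": 0},
    {"jaw": 0, "dx": -0.004, "dy": 0, "dz": -0.01, "yaw": 0},
    {"jaw": 0, "dx": -0.0045, "dy": 0, "dz": -0.01, "yaw": 0},
    {"jaw": 0, "dx": -0.0055, "dy": 0, "dz": -0.0095, "yaw": 0}
  ]
}}

```text
t: 29.78
tool_pos: [0.5063, 0.3326, 0.2227]
orientation: [0.256, -3.13, 0.001]
force: [1.1, -4.9, -2.7]
opening: 0.016
gripper_force: 20.0
```

Emit:
{"method": "carry_out", "body": {
  "moves": [
    {"jaw": 0, "dx": -0.0065, "dy": 0, "dz": -0.009, "yaw": 0},
    {"jaw": 0, "dx": -0.007, "dy": 0, "dz": -0.0085, "yaw": 0},
    {"jaw": 0, "dx": -0.0075, "dy": 0, "dz": -0.0075, "yaw": 0},
    {"jaw": 0, "dx": -0.0085, "dy": 0, "dz": -0.007, "yaw": 0},
    {"jaw": 0, "dx": -0.009, "dy": 0, "dz": -0.006, "yaw": 0},
    {"jaw": 0, "dx": -0.0095, "dy": 0, "dz": -0.0055, "yaw": 0},
    {"jaw": 0, "dx": 0, "dy": 0, "dz": 0, "yaw": 0}
  ]
}}

```text
t: 30.65
tool_pos: [0.5544, 0.341, 0.2663]
orientation: [-0.256, 3.13, 0.001]
force: [-0.7, -3.8, 2.1]
opening: 0.0158
gripper_force: 20.0
```

Run:
```python
from h import *
s=read_state();p=s["tool_pos"];m=np.array([np.cos(.164),np.sin(.164)]);M=np.array([*m,0]);Z=np.array([0,0,1]);Y=np.array([-m[1],m[0],0])
H=np.array([.6104,.3489,.1695]);r=[(p-H)[:2]@m,p[2]+.014-.1695];print(p,r,"angle",np.degrees(np.arctan2(.006,-.1245)-np.arctan2(r[1],r[0])),np.hypot(*r),s["opening"],s["force"],s["gripper_force"])
a=shot("scene","s19");b=shot("top","t19")
h=cv2.cvtColor(a,cv2.COLOR_RGB2HSV);k=((h[:,:,1]<60)&(h[:,:,2]>60)).astype(np.uint8)*255;k[:120]=0;k[230:]=0;k[:,:420]=0;k[:,545:]=0
for c in sorted(cv2.findContours(k,0,1)[0],key=cv2.contourArea)[-3:]:print(cv2.contourArea(c),cv2.approxPolyDP(c,2,True)[:,0].tolist())
for d in(50,55,60,65,70):
    t=np.radians(d);e=lambda x,z,y:H+M*(x*np.cos(t)+z*np.sin(t))+Z*(-x*np.sin(t)+z*np.cos(t))+Y*y
    print(d,[proj("scene",e(*q)).round(1).tolist() for q in((-.0915,.006,.045),(-.0915,.006,-.045),(-.1385,.012,0))])
```

```text
[0.55441177 0.34104276 0.26634275] [np.float64(-0.056519810323894734), np.float64(0.11084275042540712)] angle 60.223409917861076 0.12442107651406223 0.01575518172485104 [-0.65627737 -3.81152175  2.14327081] 19.994581639766693
154.5 [[522, 228], [513, 220], [489, 229]]
192.5 [[444, 120], [448, 126], [447, 129], [444, 128], [462, 152], [469, 141], [470, 143], [483, 139], [476, 136], [476, 140], [461, 142]]
2419.5 [[530, 123], [522, 125], [518, 121], [522, 127], [517, 134], [506, 138], [500, 135], [491, 143], [484, 157], [491, 153], [496, 158], [491, 162], [482, 163], [482, 142], [471, 145], [468, 154], [476, 163], [476, 167], [457, 173], [460, 211], [498, 197], [496, 159], [536, 137], [525, 127]]
50 [[491.1, 158.8], [455.2, 170.8], [472.5, 143.6]]
55 [[493.5, 159.6], [457.4, 171.7], [476.1, 144.8]]
60 [[495.9, 160.7], [459.6, 172.9], [479.7, 146.6]]
65 [[498.4, 162.2], [461.8, 174.5], [483.4, 148.8]]
70 [[500.8, 163.9], [464.1, 176.3], [487.1, 151.6]]
```

Emit:
{"method": "carry_out", "body": {
  "moves": [
    {"jaw": 0, "dx": 0, "dy": 0, "dz": 0, "yaw": 0},
    {"jaw": 0, "dx": 0, "dy": 0, "dz": 0, "yaw": 0},
    {"jaw": 0, "dx": 0, "dy": 0, "dz": 0, "yaw": 0},
    {"jaw": 0, "dx": 0, "dy": 0, "dz": 0, "yaw": 0}
  ]
}}

```text
t: 31.25
tool_pos: [0.5538, 0.3409, 0.266]
orientation: [-0.256, 3.131, 0.001]
force: [-0.9, -3.4, 3.7]
opening: 0.0161
gripper_force: 20.0
```

```bash
python3 -c "
from plant import *
s=read_state();print(s['tool_pos'],s['dq'],s['opening']);print(close_job())"
```

```text
[0.55378536 0.34092873 0.26599861] [0.00018784 0.00045141 0.00082931 0.00012323 0.00025757 0.00096831] 0.016108181528919484
the job is handed in; nothing more can be done
None
```

I tipped all three capsules into the green tray, stood the empty cup upright on its coaster and let go of it, and handed the job in with the arm holding the hatch still at about 60° (measured to within roughly 3°); the job took 31 s, and the jar and mug were not touched.

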